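# Load the curing tray and start the lamp

### The job

Get the painted panels ready for curing: put the brush that was left in the curing tray away in the brush tray, and take every panel off the easel, sliding it up along its keyhole hanger and lifting it off its studs, to lay them all flat, painted side up and side by side in the curing tray. Only when all this is done, start the lamp by pulling its knob right out and letting it spring back by itself; leave the water jar, book and paint box where they are.

Things in the scene. Friction and masses are not known exactly. Their poses are not given: they have to be found in the camera images.
- panel0_mid (a point): painted panel: pale wood block 80 long (x) x 56 wide (y) x 22 mm thick, 0.1 to 0.2 kg, with a 3 mm steel hanger plate flush with its back that juts 38 mm past its +x end. This point: centre of the block; x towards the hanger (up the slope), z out of the picture. Long sides free to grip. Hangs at first on the easel's lower row, +y side; may be absent
- panel1_mid (a point): a panel like panel0, lower row, -y side at first; may be absent. On every panel the hanger plate has two keyholes at y = +/-15 mm: next to the block a wide hole 18 x 21 mm, beyond it a slot 8 mm wide in whose end the stud sits. Slid 18 mm along its own +x the panel has the studs mid-hole (+/-3 mm); 10 mm along its own +z then clears their heads
- panel2_mid (a point): a panel like panel0 and panel1 (same size, hanger, point and axes), hung at first in the easel's upper row, +y side; may be absent
- panel3_mid (a point): a panel like panel0 and panel1 (same size, hanger, point and axes), hung at first in the easel's upper row, -y side; may be absent
- easel: fixed easel: plywood board 280 x 190 mm rising away from the robot at 30 degrees, from x = -85, z = 32 to x = 157, z = 172 mm in its frame (origin on the table under its middle, z up). Four pairs of steel studs (5 mm shank, 13 mm head, 8.5 mm high) hold two rows of two panels, 92 mm apart across, 142 mm along the slope, block centres 50 and 192 mm up it; panel backs lie on the board
- tray: fixed aluminium curing tray, 280 (x) x 216 (y) mm outside, 3 mm floor, walls 3 mm thick and 10 mm high overall, room for two rows of two panels; origin at the centre of its underside, z up. The lamp stands about 13 mm from its +y side
- lamp: fixed grey curing lamp along the tray's +y side, 250 (x) x 84 (y) mm, lit window towards the tray; origin at the centre of its underside. Its half towards -x is a control panel sloping down to the robot at 20 degrees with the pull knob; its half towards +x is a box 110 mm high
- knob_cap (a point): black pull knob on the sloping panel: cap 34 mm across, 25 mm deep, on a 12 mm stem. This point: middle of the cap, on its axis, 29 mm off the panel face when home; z is the direction of pull (up and 20 degrees back towards the robot); moves with the knob
- lamp_knob (a joint): how far the knob is pulled out, m: 0 at home, 0.016 at its stop; a spring draws it back, 4 N at home, 10 N at the stop
- brush_mid (a point): flat varnish brush 175 mm long: wooden handle 22 wide x 14 mm thick from x = -85 to +15 mm, then a 36 mm wide steel ferrule and dark bristles to +90 mm. This point: its middle, near its centre of mass, 9 mm above what it lies on; x towards the bristles, z up. Lies at first in the curing tray
- brush_tray: fixed dark wooden brush tray beside the easel's +y side, 236 (x) x 96 (y) mm, 3 mm floor, walls 3 mm thick and 15 mm high overall; origin at the centre of its underside
- water_jar: bystander: glass water jar, 72 mm across, 90 mm high; origin at the centre of its foot
- picture_book: bystander: closed book 150 x 210 x 15 mm; origin at the centre of its underside
- paint_box: bystander: flat steel box of colour pans 90 x 200 x 23 mm; origin at the centre of its underside

How it is judged (in metres and radians):
On the way, in this order (a step that is already met when the one before it is completed fails the run):
1. every panel lies flat and face up in the curing tray and the brush lies in the brush tray (x of panel0_mid in the frame of tray between -0.13 and 0.13 m and y of panel0_mid in the frame of tray between -0.1 and 0.1 m and z of each of panel0_mid, panel1_mid, panel2_mid, panel3_mid in the frame of tray below 0.02 m and angle between each of panel0_mid, panel1_mid, panel2_mid, panel3_mid's own z axis and vertical below 0.1 rad and x of panel1_mid in the frame of tray between -0.13 and 0.13 m and y of panel1_mid in the frame of tray between -0.1 and 0.1 m and x of panel2_mid in the frame of tray between -0.13 and 0.13 m and y of panel2_mid in the frame of tray between -0.1 and 0.1 m and x of panel3_mid in the frame of tray between -0.13 and 0.13 m and y of panel3_mid in the frame of tray between -0.1 and 0.1 m and x of brush_mid in the frame of brush_tray between -0.09 and 0.09 m and y of brush_mid in the frame of brush_tray between -0.042 and 0.042 m and z of brush_mid in the frame of brush_tray below 0.03 m and linear speed of each of panel0, panel1, panel2, panel3, brush below 0.03 m/s), for 0.3 s.
2. the lamp knob is pulled out, at least 12 of its 16 mm (value of joint lamp_knob above 0.012 m), for 0.1 s.
3. the knob has sprung back home, let go (value of joint lamp_knob below 0.003 m and contact force between the fingers and lamp_knob below 0.2 N), for 0.3 s.
At the end, for the whole second after the job is handed in: every panel lies flat in the curing tray, picture up (tilt < 0.1 rad, block centre < 20 mm above the tray's underside); brush in the brush tray (middle within 90 mm along, 42 mm across, < 30 mm up); knob pulled 12 mm or more after that and back within 3 mm; all at rest (all of step 1 and value of joint lamp_knob below 0.003 m); the robot touches nothing.
It fails at once if the lamp is started (knob out more than 8 mm) while a panel is not yet lying in the curing tray (value of joint lamp_knob above 0.008 m and (not (x of panel0_mid in the frame of tray between -0.13 and 0.13 m and y of panel0_mid in the frame of tray between -0.1 and 0.1 m and z of panel0_mid in the frame of tray below 0.02 m and angle between panel0_mid's own z axis and vertical below 0.1 rad) or not (x of panel1_mid in the frame of tray between -0.13 and 0.13 m and y of panel1_mid in the frame of tray between -0.1 and 0.1 m and z of panel1_mid in the frame of tray below 0.02 m and angle between panel1_mid's own z axis and vertical below 0.1 rad) or not (x of panel2_mid in the frame of tray between -0.13 and 0.13 m and y of panel2_mid in the frame of tray between -0.1 and 0.1 m and z of panel2_mid in the frame of tray below 0.02 m and angle between panel2_mid's own z axis and vertical below 0.1 rad) or not (x of panel3_mid in the frame of tray between -0.13 and 0.13 m and y of panel3_mid in the frame of tray between -0.1 and 0.1 m and z of panel3_mid in the frame of tray below 0.02 m and angle between panel3_mid's own z axis and vertical below 0.1 rad))).
It fails at once if the water jar, the book or the paint box is pushed more than 30 mm (distance of any of water_jar, picture_book, paint_box from where it was at the start of the episode above 0.03 m).
Of panel0, panel1, panel2, panel3 only 3 to 4 are there at a start; the rules pass over those that are not, and their reading is None.
At some moment in a run one of brush may be knocked a few centimetres aside while the robot is not near it.
Once in a run the grip may slacken for a moment while it holds something.
It also fails if it takes over 210 s, if anything falls off the work surface, if the arm or the gripper's body presses on something with over 40 N, if the wrist force passes 120 N, or if a joint passes its speed limit or range.

### The arm

A 7-joint arm with a two-finger parallel gripper is mounted at the origin on the work surface. World frame = base frame: x ahead of the robot, y to its left, z up, the work surface at z = 0. Lengths are in mm, angles in rad, forces in N, time in s.
With the tool pointing down it reaches from about 425 to 975 mm from the base axis. Payload 16.7 kg.
Tool frame: the origin (TCP) lies midway between the tips of the shut fingers; the grasp point (between the pads) lies 19 mm behind it; z points along the fingers, x is the direction in which the jaws open and shut, and the axes are right-handed (so a half turn about z gives the same grasp; the last joint's range is limited). The gripper opens to 85 mm and grips with 20 to 120 N. Pads are 22 mm wide; open, the fingers measure 114 mm over their backs; the gripper's body (76 mm by 85 mm) begins 54 mm behind the grasp point. The pads swing forward as they close: fully open they stand 13 mm farther back than shut.
Start: joints at [-1.413, 0.426, 0.074, 1.606, -0.034, 1.111, -0.067], TCP at [203.861, 643.441, 231.302] pointing down, gripper open.
Joint ranges: [-2.85, 2.85], [-0.5, 2.14], [-1.23, 1.37], [0.21, 2.46], [-1.02, 4.16], [0.16, 2.05], [-2.73, 2.73]. Speed limits (rad/s): [1.89, 1.89, 2.39, 2.39, 3.01, 3.01, 3.01].

### API

Orientations are given as a unit quaternion [w, x, y, z].
In Python, from cell import robot, vision gives the robot as it stands.
- The arm moves only by the tool move_arm, never from a script. Its arguments are lists of equal length, an entry for each row: "jaw": the finger opening in cm, from 0 to 8.54; "xyz": the shift along the tool's x, y, z in cm, a list of three; "twist": the turn, a rotation vector about the tool's x, y, z in rad, a list of three. In form: {"jaw": [jaw, ...], "xyz": [[tx, ty, tz], ...], "twist": [[wx, wy, wz], ...]}. A call has 1 to 20 rows; each row shifts and turns the commanded pose from where the row before left it, along the tool's axes as they then stand; what a row does not reach is not made up. A row lasts 1/10 s, in which the tool goes at most 50 mm and 8.59 degrees, less where a joint would pass 70% of its speed; a pose out of reach is approached as far as the arm can. A call with a gripper value outside its range is refused whole. The fingers move at their own pace and stop on an object; the grip force is fixed at half the most. Time passes only in rows, so rows that do not move let the fingers close. It gives the time, the measured TCP pose, the force and the opening at its end, in the units of the state.
- robot.get_state(): the state, without advancing time (a new reading comes with each control period).
- vision.grab_frame(name): name is "scene" or "top"; returns the picture (480x640x3 uint8, red, green, blue); there is no depth.
- vision.get_calibration(name): a dict with "fx", "fy", "cx", "cy" (pixels), "position" and "orientation" of the camera in the world. Camera axes: x right, y down, z forward; pixel columns grow to the right and rows downward; lengths in mm; the calibration is good to about 2 mm. A picture is of the moment at which its call begins. get_calibration takes no time and is no camera call.
- robot.close_job(): hands the job in, once; it reports no verdict.
The state is a dict: "time_s": time; "qpos": joint angles; "joint_vel": joint speeds; "joint_efforts": joint torques, N m; "tool_pos": TCP position; "tool_rot": TCP orientation; "wrist_force": force on the tool from outside, world axes, zero at the start; "moment": the same for the moment, N m; "gripper_width": opening from 0.0 (shut) to 1.0 (fully open).
Only numpy, scipy, OpenCV 4.12 (cv2) and the standard library are available. Lean on these libraries where they do the work, as an engineer would, in place of code of your own. Each camera call takes 0.05 s, during which the arm holds its last target. There are 200 camera calls.

## Working session

There is one attempt and no reset: what is moved stays moved. The work goes in short steps, Python scripts to look and compute and a tool call to move; the robot and the scene stay as the last step left them, time stands still between calls to the robot, and variables do not carry over. Pictures are saved under pics/ and viewed, about 12 in all and at most 16, crops included, and the job is handed in when it is done.

Besides the shell and the picture viewer there is one more tool, called after ">>>" by a JSON object that holds its "method" and its "body", one argument or row to a line. move_arm: Moves the arm, as the interface text tells. Its arguments: {"type":"object","properties":{"jaw":{"type":"array","items":{"type":"number"}},"xyz":{"type":"array","items":{"type":"array","items":{"type":"number"}}},"twist":{"type":"array","items":{"type":"array","items":{"type":"number"}}}},"required":["jaw","xyz","twist"]}

```bash
ls; mkdir -p pics; python3 - <<'E'
from cell import robot, vision
import cv2
for n in("scene","top"):
    cv2.imwrite(f"pics/{n}0.png",vision.grab_frame(n)[:,:,::-1]); print(vision.get_calibration(n))
print(robot.get_state())
E
```

```text
pics
{'fx': 572.8830201410391, 'fy': 572.8830201410391, 'cx': 312.36007548052686, 'cy': 233.8970705861011, 'position': array([1091.97514623, -618.35523872, 1346.12999561]), 'orientation': array([-0.26309954,  0.91072725,  0.3054966 , -0.08958982])}
{'fx': 516.6561352048511, 'fy': 516.6561352048511, 'cx': 327.4888768381851, 'cy': 243.28631969117873, 'position': array([ 490.93300126,    5.17493361, 1397.84235597]), 'orientation': array([ 0.0392004 , -0.70518131,  0.70714024, -0.03369477])}
{'time_s': 0.1, 'qpos': array([-1.41353052,  0.42669074,  0.07386847,  1.60655244, -0.03413022,
        1.11082268, -0.06710994]), 'joint_vel': array([ 0.00113158, -0.00089328, -0.00134447, -0.00372033, -0.00209272,
       -0.00047278, -0.00055899]), 'joint_efforts': array([ 9.41557344e-03, -9.51527166e+01,  3.77217472e+00, -4.64405608e+01,
        1.97822502e-02,  6.40478902e-03,  1.06417517e-04]), 'tool_pos': array([203.74543701, 643.11401154, 230.66272497]), 'tool_rot': array([ 3.84628705e-04,  8.06858932e-01,  5.90743850e-01, -4.69219017e-04]), 'wrist_force': array([-0.29860538, -0.06796969, -0.29119754]), 'moment': array([ 0.04450512, -0.01414149,  0.00892173]), 'gripper_width': 1.0029928852546546}
```

View pics/top0.png

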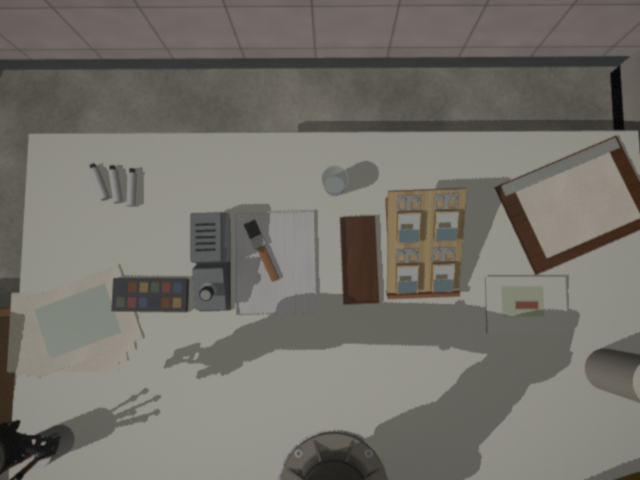

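View pics/scene0.png

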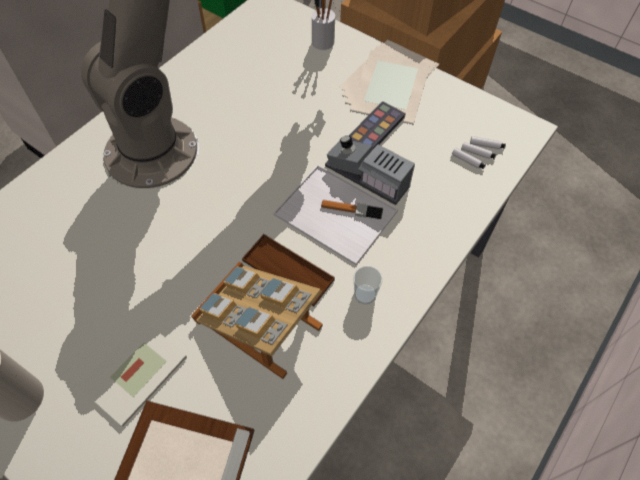

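Top view: lamp at (210,262), tray at (276,262), brush at (262,250), brush tray at (360,260), easel at (427,243) with four panels, jar at (335,180), paint box at (150,295), book at (526,303). I'll zoom in for measuring.

```bash
python3 - <<'E'
import cv2
a=cv2.imread("pics/top0.png")
c=a[180:310,380:475]; cv2.imwrite("pics/c1.png",cv2.resize(c,None,fx=6,fy=6,interpolation=cv2.INTER_CUBIC)[:600])
a=cv2.imread("pics/top0.png")
c=a[200:325,185:385]; cv2.imwrite("pics/c2.png",cv2.resize(c,None,fx=4,fy=4,interpolation=cv2.INTER_CUBIC))
c=a[180:305,380:475]; cv2.imwrite("pics/c1.png",cv2.resize(c,None,fx=4.8,fy=4.8,interpolation=cv2.INTER_CUBIC))
E
```

```text
(no output)
```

View pics/c1.png

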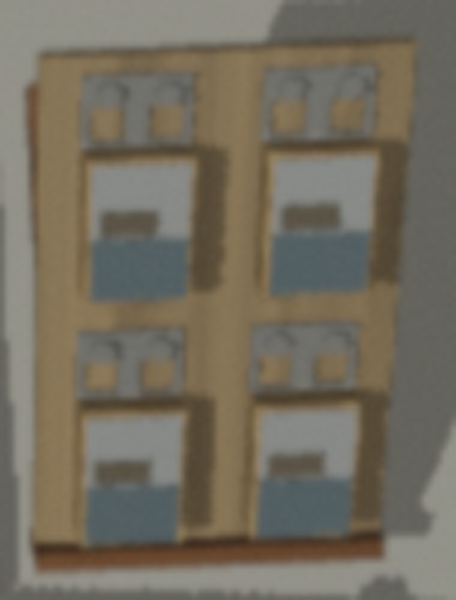

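View pics/c2.png

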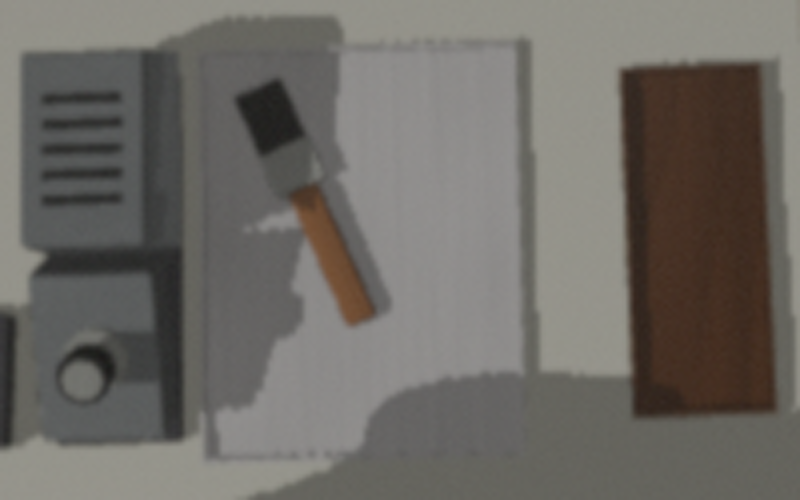

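```bash
cat > h.py <<'E'
import numpy as np, cv2
from scipy.spatial.transform import Rotation as R
from scipy.optimize import least_squares
from cell import robot, vision
CAL={n:vision.get_calibration(n) for n in("scene","top")}
def q2R(q): return R.from_quat([q[1],q[2],q[3],q[0]]).as_matrix()
def proj(n,P):
    c=CAL[n]; p=(np.atleast_2d(P)-c["position"])@q2R(c["orientation"])
    return np.c_[c["fx"]*p[:,0]/p[:,2]+c["cx"],c["fy"]*p[:,1]/p[:,2]+c["cy"]]
def ray(n,uv):
    c=CAL[n]; return q2R(c["orientation"])@np.array([(uv[0]-c["cx"])/c["fx"],(uv[1]-c["cy"])/c["fy"],1])
def back(n,uv,z):
    d=ray(n,uv); o=CAL[n]["position"]; return o+d*(z-o[2])/d[2]
def tri(a,b):
    o1,o2=CAL["top"]["position"],CAL["scene"]["position"]; d1,d2=ray("top",a),ray("scene",b)
    t=np.linalg.lstsq(np.c_[d1,-d2],o2-o1,rcond=None)[0]
    p,q=o1+t[0]*d1,o2+t[1]*d2; return (p+q)/2,np.linalg.norm(p-q)
def place(p,P): 
    c,s=np.cos(p[2]),np.sin(p[2]); return np.atleast_2d(P)@np.array([[c,s,0],[-s,c,0],[0,0,1]])+[p[0],p[1],0]
def fit(obs,p0):
    f=lambda p:np.concatenate([(proj(n,place(p,P))-uv).ravel() for n,P,uv in obs])
    r=least_squares(f,p0,loss="soft_l1"); return r.x,r.fun.reshape(-1,2)
C30,S30=np.cos(np.pi/6),.5
def ez(s,y,h): return np.array([-85+s*C30-h*S30,y,32+s*S30+h*C30])  # slope coords -> easel frame
EZ=lambda L:np.array([ez(*l) for l in L])
def unc(L,off,k): return (np.array(L)+.5)/k-.5+np.array(off)
E
cat > fit1.py <<'E'
from h import *
np.set_printoptions(precision=2,suppress=True)
k1=lambda L:unc(L,(380,180),4.8); k2=lambda L:unc(L,(185,200),4)
fc=[]
for s,y in((192,46),(192,-46),(50,46),(50,-46)): fc+=[(s+40,y+28,22),(s+40,y-28,22),(s-40,y+28,22),(s-40,y-28,22)]
B=[(280,95,0),(280,-95,0),(0,95,0),(0,-95,0)]
ob=k1([(92,160),(192,157),(92,300),(187,296),(270,155),(378,152),(270,295),(368,290),(87,412),(183,410),(88,544),(180,540),(257,408),(359,404),(260,540),(350,537),(38,52),(415,40),(32,545),(382,541)])
E,r=fit([("top",EZ(fc+B),ob)],[560,-270,0]); print("easel",E,"\n",r.T)
T,r=fit([("top",np.array([(140,108,10),(140,-108,10),(-140,-108,10),(-140,108,10)]),k2([(202,52),(528,40),(525,457),(205,460)]))],[450,130,0]);print("tray",T,r.ravel())
Bt,r=fit([("top",np.array([(118,48,15),(118,-48,15),(-118,-48,15),(-118,48,15)]),k2([(622,68),(760,62),(775,410),(633,415)]))],[450,-80,0]);print("btray",Bt,r.ravel())
tip,end=[back("top",k2([p])[0],12) for p in((258,88),(362,320))]
print("brush",tip,end,np.linalg.norm(tip-end),tip+(end-tip)*90/175,np.arctan2(*(tip-end)[1::-1]))
print("lampbox",[back("top",u,110) for u in k2([(22,52),(142,52),(140,245),(22,245)])])
np.savez("fit.npz",E=E,T=T,B=Bt)
sc=cv2.imread("pics/scene0.png")
S=lambda p:tuple(int(round(16*v)) for v in p)
z=4; sc=cv2.resize(sc,None,fx=z,fy=z,interpolation=cv2.INTER_CUBIC)
def poly(P,c): 
    q=[S(((u+.5)*z-.5,(v+.5)*z-.5)) for u,v in proj("scene",P)]
    cv2.polylines(sc,[np.array(q)],True,c,1,cv2.LINE_AA,4)
for i in range(4): poly(place(E,EZ([fc[4*i+j] for j in(0,1,3,2)])),(0,0,255))
poly(place(E,EZ([B[j] for j in(0,1,3,2)])),(0,255,0))
poly(place(T,[(140,108,10),(140,-108,10),(-140,-108,10),(-140,108,10)]),(255,0,0))
poly(place(Bt,[(118,48,15),(118,-48,15),(-118,-48,15),(-118,48,15)]),(255,0,255))
poly([tip,end],(0,255,255))
cv2.imwrite("pics/o1.png",cv2.resize(sc[130*z:380*z,190*z:420*z],None,fx=.6,fy=.6,interpolation=cv2.INTER_AREA))
cv2.imwrite("pics/knob.png",sc[120*z:230*z,310*z:430*z])
E
python3 fit1.py
```

```text
easel [ 589.31 -231.57    0.04] 
 [[-1.33  1.1  -1.94  0.94 -0.19  0.59 -1.78  0.49 -1.35  0.88 -2.12  0.4
  -0.25  0.74 -2.33  0.62  0.34  0.72  0.38 -0.25]
 [-0.13 -0.4   1.02  0.99 -0.55 -0.82  0.65  0.83  0.14 -0.28  0.36  0.38
  -0.41 -0.41 -0.15 -0.34  0.8   0.27 -0.38 -2.27]]
tray [584.27 155.28   0.01] [ 0.7  -1.29 -1.47  0.37  0.67 -0.02 -0.32  0.5 ]
btray [591.7  -68.54   0.03] [-0.56 -0.64  0.42 -0.31  0.36  0.48 -0.25  0.39]
brush [694.12 228.18  12.  ] [536.95 156.35  12.  ] 172.80723944205806 [613.29 191.24  12.  ] 0.42869181972238307
lampbox [array([703.24, 361.99, 110.  ]), array([702.96, 286.05, 110.  ]), array([580.87, 284.98, 110.  ]), array([581.09, 358.93, 110.  ])]
```

View pics/o1.png

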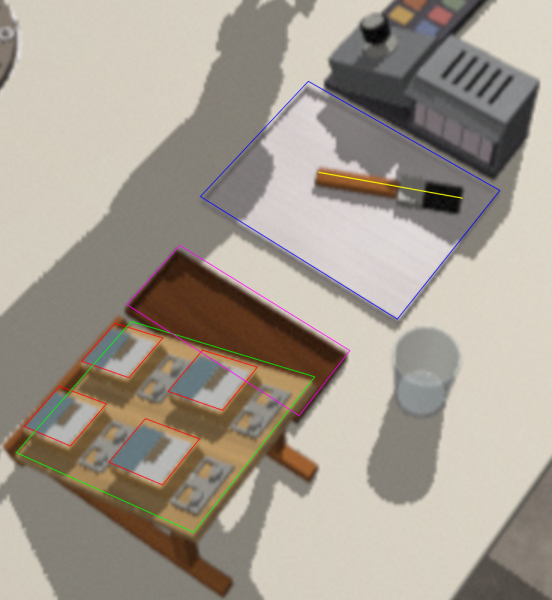

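View pics/knob.png

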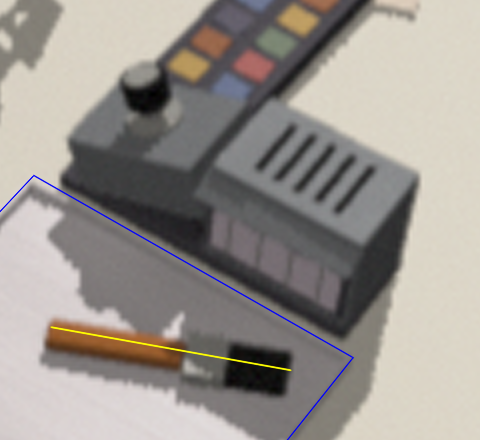

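```bash
python3 - <<'E'
from h import *
np.set_printoptions(precision=1,suppress=True)
print("origin",proj("top",[[0,0,0],[0,0,20]]),proj("scene",[[0,0,0],[0,0,20]]))
k2=lambda L:unc(L,(185,200),4); ks=lambda L:unc(L,(310,120),4)
for n,a,b in(("knobtop",(85,376),(141,73)),("tip",(258,88),(290,370)),("end",(362,320),(48,333)),("lampTL",(22,52),(418,180)),("lampBL",(22,245),(275,100)),("trayTL",(202,52),(350,370)) ):
    print(n,*tri(k2([a])[0],ks([b])[0]))
z=np.load("fit.npz")
a=cv2.imread("pics/scene0.png")
T=np.array([(140,108,10),(140,-108,10),(-140,-108,10),(-140,108,10)]);
print(proj("scene",place(z["T"],T)))
g=cv2.cvtColor(a,cv2.COLOR_BGR2GRAY)
# base ring
cv2.imwrite("pics/q.png",np.hstack([cv2.resize(a[140:270,268:402],None,fx=3,fy=3,interpolation=cv2.INTER_CUBIC),cv2.resize(a[90:220,90:224],None,fx=3,fy=3,interpolation=cv2.INTER_CUBIC)])[:600,:804][:,:800])
E
```

```text
origin [[334.2 487.1]
 [334.2 489.9]] [[151.  150.7]
 [149.4 146.4]]
knobtop [498.5 316.3 111.7] 2.61466086809938
tip [694.1 228.1  11.8] 0.20364993674960913
end [536.3 156.3   4. ] 2.526516700989208
lampTL [703.6 363.8  97.5] 4.577573456696965
lampBL [582.1 362.4  97.8] 0.3382384325712321
trayTL [722.  270.3 -12.3] 2.4952097128465165
[[397.8 208.9]
 [355.  262.5]
 [273.  211.4]
 [317.9 163.4]]
```

View pics/q.png

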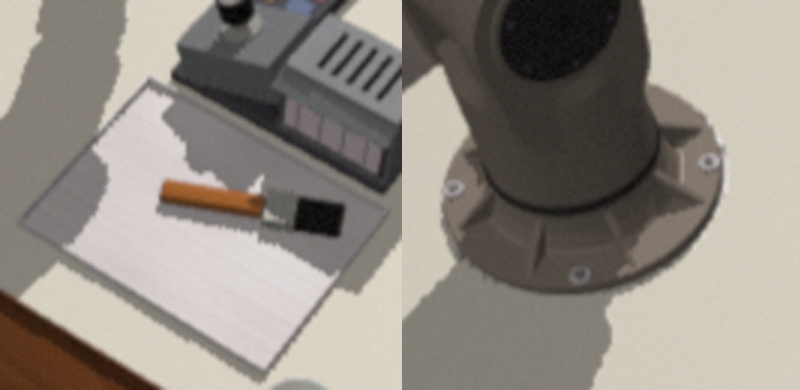

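```bash
python3 - <<'E'
from h import *
st=robot.get_state()
M=q2R(st["tool_rot"]);t=st["tool_pos"]
a=cv2.imread("pics/top0.png"); z=6
y0,x0=405,0
c=cv2.resize(a[y0:480,x0:100],None,fx=z,fy=z,interpolation=cv2.INTER_CUBIC)
for s in(-1,1):
  for x in (42.5,57):
    p=t+M@[s*x,0,-13]; u=(proj("top",p)[0]-[x0,y0]+.5)*z-.5; print(u)
    cv2.circle(c,tuple(int(v) for v in u),3,(0,0,255) if x<50 else (0,255,0),1)
cv2.imwrite("pics/g.png",c)
E
```

```text
[343.51887356 190.5851072 ]
[380.93707159 203.09814512]
[124.93868792 117.48960034]
[ 87.78194456 105.06399561]
```

View pics/g.png

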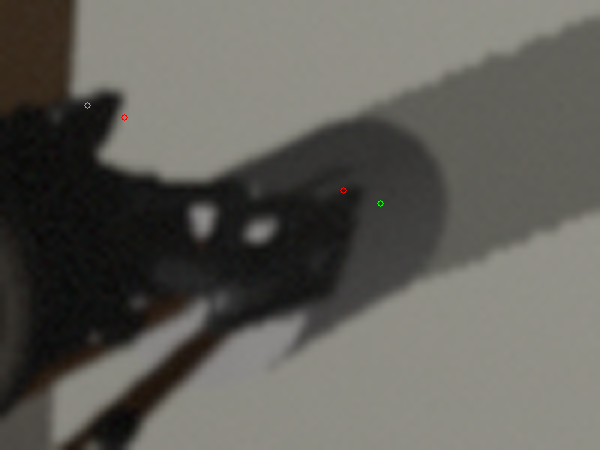

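```bash
cat >> h.py <<'E'
def tool(psi=None,z=(0,0,-1),x=None):
    z=np.array(z,float); z/=np.linalg.norm(z)
    x=np.array([np.cos(psi),np.sin(psi),0]) if x is None else np.array(x,float)
    x-=z*(x@z); x/=np.linalg.norm(x); return np.c_[x,np.cross(z,x),z]
def easel_R(E):  # tool pointing into board, x along easel -y or +y (closest to now)
    c,s=np.cos(E[2]),np.sin(E[2]); 
    return tool(z=(S30*c,S30*s,-C30),x=(s,-c,0))
def plan(pos,M):
    np.set_printoptions(precision=3,suppress=True)
    st=robot.get_state(); A=q2R(st["tool_rot"]); p=st["tool_pos"]
    best=None
    for F in(M,M@np.diag([-1,-1,1])):
        rv=R.from_matrix(A.T@F).as_rotvec()
        print("turn",rv,"|%.3f|"%np.linalg.norm(rv),"rows",np.linalg.norm(rv)/.15,"shift cm after",F.T@(pos-p)/10,"before",A.T@(pos-p)/10)
    print("at",p,"q",st["qpos"],"w",st["gripper_width"]*85,"F",st["wrist_force"],st["time_s"])
E
python3 - <<'E'
from h import *
t,e=back("scene",(382.4,212.4),12),back("scene",(322,203),12)
print(t,e,np.linalg.norm(t-e)); print(t+(e-t)*90/175,np.arctan2(*(t-e)[1::-1]))
m=np.array([613.3-3-14*.91,189-14*.41,180]); print(m)
plan(m,tool(.42+np.pi/2))
E
```

```text
[695.22287924 227.59505682  12.        ] [539.88299538 151.07439109  12.        ] 173.164349108475
[615.33379611 188.24157159  12.        ] 0.4577113413518751
[597.56 183.26 180.  ]
turn [-0.     0.001 -0.727] |0.727| rows 4.84557432816005 shift cm after [-58.047  17.208   5.066] before [-31.937  51.431   5.108]
turn [0.001 0.    2.415] |2.415| rows 16.09838408179945 shift cm after [ 58.047 -17.208   5.066] before [-31.937  51.431   5.108]
at [203.745 643.114 230.663] q [-1.414  0.427  0.074  1.607 -0.034  1.111 -0.067] w 85.25439524664564 F [-0.299 -0.068 -0.291] 0.1
```

>>> {"method": "move_arm", "body": {
  "jaw": [7,7,7,7,7,7,7,7,7,7,7,7,7,7,7,7],
  "xyz": [
    [-1.99,3.24,0],
    [-1.99,3.24,0],
    [-1.99,3.24,0],
    [-1.99,3.24,0],
    [-1.99,3.24,0],
    [-1.99,3.24,0],
    [-1.99,3.24,0],
    [-1.99,3.24,0],
    [-1.99,3.24,0],
    [-1.99,3.24,0],
    [-1.99,3.24,0],
    [-1.99,3.24,0],
    [-1.99,3.24,0],
    [-1.99,3.24,0],
    [-1.99,3.24,0],
    [-1.99,3.24,0]
  ],
  "twist": [
    [0,0,0],
    [0,0,0],
    [0,0,0],
    [0,0,0],
    [0,0,0],
    [0,0,0],
    [0,0,0],
    [0,0,0],
    [0,0,0],
    [0,0,0],
    [0,0,0],
    [0,0,0],
    [0,0,0],
    [0,0,0],
    [0,0,0],
    [0,0,0]
  ]
}}

```text
time_s: 1.7
tool_pos: [602.5, 182.0, 231.1]
tool_rot: [-0.0, 0.807, 0.591, -0.0]
wrist_force: [0.1, 0.4, -0.2]
gripper_width: 0.819
```

>>> {"method": "move_arm", "body": {
  "jaw": [6,6,6,6,6,6,6,6,6],
  "xyz": [
    [0,0,2.5],
    [0,0,2.5],
    [0,0,2.5],
    [0,0,2.5],
    [0,0,0],
    [0,0,2],
    [0,0,2],
    [0,0,0],
    [0,0,0]
  ],
  "twist": [
    [0,0,-0.149],
    [0,0,-0.149],
    [0,0,-0.149],
    [0,0,-0.149],
    [0,0,-0.149],
    [0,0,0],
    [0,0,0],
    [0,0,0],
    [0,0,0]
  ]
}}

```text
time_s: 2.6
tool_pos: [601.7, 183.2, 91.3]
tool_rot: [-0.0, 0.537, 0.844, -0.0]
wrist_force: [-0.5, 1.2, 0.8]
gripper_width: 0.701
```

```bash
python3 - <<'E'
from h import *
plan(np.array([601.6,183.7,7]),tool(.44+np.pi/2))
a=vision.grab_frame("scene")[:,:,::-1].copy(); b=vision.grab_frame("top")[:,:,::-1].copy()
st=robot.get_state(); M=q2R(st["tool_rot"]);t=st["tool_pos"]
out=[]
for n,im,(x0,y0) in(("scene",a,(290,110)),("top",b,(190,190))):
    z=4; c=cv2.resize(im[y0:y0+140,x0:x0+100],None,fx=z,fy=z,interpolation=cv2.INTER_CUBIC)
    for P,col in(([0,0,0],(0,0,255)),([30,0,-5],(0,255,0)),([-30,0,-5],(0,255,0)),([0,0,-19],(255,0,0))):
        u=(proj(n,t+M@P)[0]-[x0,y0]+.5)*z-.5; cv2.circle(c,tuple(int(v) for v in u),3,col,1)
    out.append(c)
cv2.imwrite("pics/h1.png",np.hstack(out))
E
```

```text
turn [-0.001  0.    -0.002] |0.002| rows 0.014520113066515856 shift cm after [0.051 0.009 8.435] before [0.052 0.016 8.435]
turn [0.    0.001 3.14 ] |3.140| rows 20.93073560537068 shift cm after [-0.051 -0.009  8.435] before [0.052 0.016 8.435]
at [601.74  183.198  91.349] q [-0.493  0.506  0.125  1.831 -0.083  0.811  1.683] w 59.61737239318776 F [-0.456  1.21   0.782] 2.6
```

View pics/h1.png

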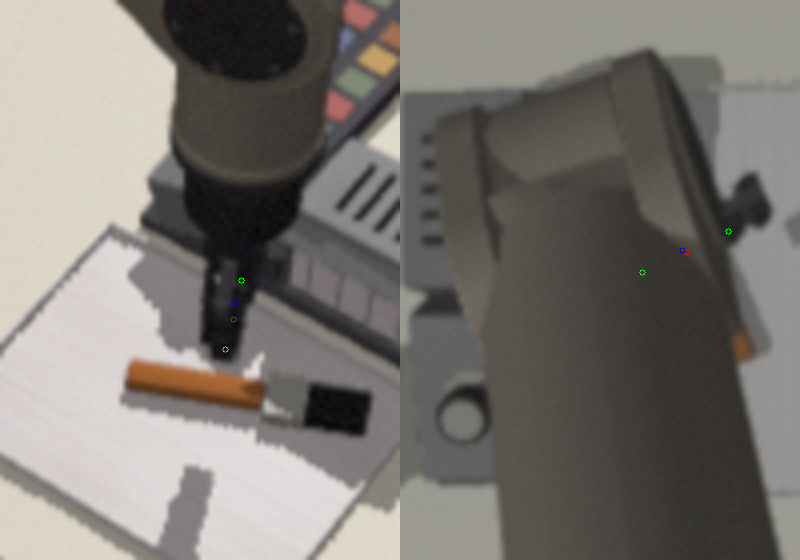

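>>> {"method": "move_arm", "body": {
  "jaw": [6,6,6,6,6,0,0,0,0,0,0,0],
  "xyz": [
    [0.2,0,2.4],
    [0,0,2.4],
    [0,0,2.4],
    [0,0,1.2],
    [0,0,0],
    [0,0,0],
    [0,0,0],
    [0,0,0],
    [0,0,0],
    [0,0,0],
    [0,0,0],
    [0,0,0]
  ],
  "twist": [
    [0,0,0],
    [0,0,0],
    [0,0,0],
    [0,0,0],
    [0,0,0],
    [0,0,0],
    [0,0,0],
    [0,0,0],
    [0,0,0],
    [0,0,0],
    [0,0,0],
    [0,0,0]
  ]
}}

```text
time_s: 3.9
tool_pos: [601.8, 185.4, 8.8]
tool_rot: [0.001, 0.537, 0.844, 0.001]
wrist_force: [-1.8, -0.2, 8.9]
gripper_width: 0.236
```

```bash
python3 - <<'E'
from h import *
z=np.load("fit.npz"); Bt=z["B"]; print(Bt)
d=np.array([np.cos(Bt[2]),np.sin(Bt[2]),0])
plan(np.array([Bt[0],Bt[1],140])-14*d,tool(Bt[2]+np.pi/2))
E
```

```text
[ 5.91699295e+02 -6.85375088e+01  2.97183029e-02]
turn [ 0.002 -0.     0.408] |0.408| rows 2.7215437691405002 shift cm after [-25.352  -3.168 -13.117] before [-22.011 -12.946 -13.142]
turn [ 0.001  0.003 -2.733] |2.733| rows 18.222438830869642 shift cm after [ 25.352   3.168 -13.117] before [-22.011 -12.946 -13.142]
at [601.834 185.392   8.826] q [-0.48   0.62   0.105  1.864 -0.1    0.661  1.693] w 20.100563807005827 F [-1.768 -0.224  8.886] 3.9
```

>>> {"method": "move_arm", "body": {
  "jaw": [0,0,0,0,0,0,0,0,0,0,0,0,0,0,0],
  "xyz": [
    [0,0,-2.5],
    [0,0,-3.5],
    [0,0,-4],
    [0,0,-3.1],
    [-3.14,-1.85,0],
    [-3.14,-1.85,0],
    [-3.14,-1.85,0],
    [-3.14,-1.85,0],
    [-3.14,-1.85,0],
    [-3.14,-1.85,0],
    [-3.14,-1.85,0],
    [0,0,0],
    [0,0,0],
    [0,0,0],
    [0,0,0]
  ],
  "twist": [
    [0,0,0],
    [0,0,0],
    [0,0,0],
    [0,0,0],
    [0,0,0],
    [0,0,0],
    [0,0,0],
    [0,0,0],
    [0,0,0],
    [0,0,0],
    [0,0,0],
    [0,0,0.136],
    [0,0,0.136],
    [0,0,0.136],
    [0,0,0]
  ]
}}

```text
time_s: 5.4
tool_pos: [577.2, -68.8, 139.0]
tool_rot: [0.0, 0.697, 0.717, 0.0]
wrist_force: [0.1, 0.3, -0.7]
gripper_width: 0.235
```

```bash
python3 - <<'E'
from h import *
Bt=np.load("fit.npz")["B"]
d=np.array([np.cos(Bt[2]),np.sin(Bt[2]),0])
plan(np.array([Bt[0],Bt[1],9])-14*d,tool(Bt[2]+np.pi/2))
b=vision.grab_frame("scene")[:,:,::-1]; cv2.imwrite("pics/s2.png",cv2.resize(b[130:380,180:440],None,fx=2,fy=2,interpolation=cv2.INTER_CUBIC))
E
```

```text
turn [ 0.001  0.    -0.002] |0.002| rows 0.015682157971815467 shift cm after [-0.014  0.053 12.998] before [-0.013  0.042 12.998]
turn [ 0.    -0.001  3.139] |3.139| rows 20.92930449537281 shift cm after [ 0.014 -0.053 12.998] before [-0.013  0.042 12.998]
at [577.17  -68.831 138.98 ] q [-0.222  0.385  0.288  1.92  -0.142  0.856  1.737] w 19.954364655425657 F [ 0.119  0.269 -0.718] 5.4
```

View pics/s2.png

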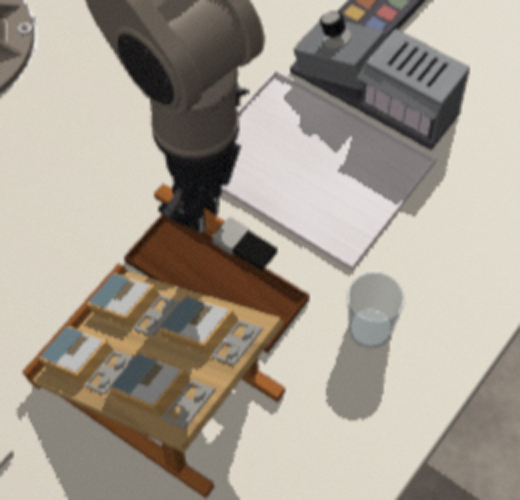

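The brush is held above the brush tray (scene, about (220,235) in the crop). I'll set it down.

>>> {"method": "move_arm", "body": {
  "jaw": [0,0,0,0,0,0,4,4,4,4,4,4,4,4],
  "xyz": [
    [0,0,3],
    [0,0,3],
    [0,0,3],
    [0,0,2.5],
    [0,0,1.4],
    [0,0,0],
    [0,0,0],
    [0,0,0],
    [0,0,0],
    [0,0,-2],
    [0,0,-4],
    [0,0,-4],
    [0,0,-4],
    [0,0,-2]
  ],
  "twist": [
    [0,0,0],
    [0,0,0],
    [0,0,0],
    [0,0,0],
    [0,0,0],
    [0,0,0],
    [0,0,0],
    [0,0,0],
    [0,0,0],
    [0,0,0],
    [0,0,0],
    [0,0,0],
    [0,0,0],
    [0,0,0]
  ]
}}

```text
time_s: 6.85
tool_pos: [578.2, -69.0, 173.3]
tool_rot: [0.001, 0.696, 0.718, 0.002]
wrist_force: [0.7, -0.0, -0.2]
gripper_width: 0.469
```

```bash
python3 - <<'E'
from h import *
E=np.load("fit.npz")["E"]; print(E)
# hover panel1 (lower, -y) 70mm off board
for s,y in((50,-46),(50,46),(192,46),(192,-46)): print(s,y,place(E,ez(s,y,2)))
plan(place(E,ez(50,-46,80))[0],easel_R(E))
E
```

```text
[ 5.89309585e+02 -2.31574316e+02  3.50215816e-02]
50 -46 [[ 548.24770076 -279.04118088   58.73205081]]
50 46 [[ 545.02637384 -187.09759463   58.73205081]]
192 46 [[ 667.92657341 -182.79167469  129.73205081]]
192 -46 [[ 671.14790033 -274.73526095  129.73205081]]
turn [0.002 0.805 3.032] |3.137| rows 20.914746862810055 shift cm after [20.884  8.953  0.256] before [-20.919  -7.552   4.663]
turn [-0.519  0.001 -0.004] |0.519| rows 3.4616756291307405 shift cm after [-20.884  -8.953   0.256] before [-20.919  -7.552   4.663]
at [578.169 -69.025 173.263] q [-0.237  0.342  0.304  1.893 -0.127  0.921  1.728] w 39.84769974207653 F [ 0.656 -0.037 -0.168] 6.85
```

>>> {"method": "move_arm", "body": {
  "jaw": [8,8,8,8,8,8,8,8,8,8,8],
  "xyz": [
    [0,0,0],
    [0,0,0],
    [0,0,0],
    [0,0,0],
    [-3.5,-1.5,0],
    [-3.5,-1.5,0],
    [-3.5,-1.5,0],
    [-3.5,-1.5,0],
    [-3.5,-1.5,0],
    [-3.4,-1.45,0.2],
    [0,0,0]
  ],
  "twist": [
    [-0.13,0,0],
    [-0.13,0,0],
    [-0.13,0,0],
    [-0.13,0,0],
    [0,0,0],
    [0,0,0],
    [0,0,0],
    [0,0,0],
    [0,0,0],
    [0,0,0],
    [0,0,0]
  ]
}}

```text
time_s: 7.95
tool_pos: [522.1, -234.3, 133.2]
tool_rot: [0.178, 0.676, 0.692, 0.181]
wrist_force: [0.6, -0.3, 0.2]
gripper_width: 0.935
```

```bash
cat > look.py <<'E'
from h import *
import sys
def look(name,boxes,z,pts=()):
    st=robot.get_state(); M=q2R(st["tool_rot"]);t=st["tool_pos"]; out=[]
    for n,(x0,y0,w,h) in boxes:
        im=vision.grab_frame(n)[:,:,::-1]
        c=cv2.resize(im[y0:y0+h,x0:x0+w],None,fx=z,fy=z,interpolation=cv2.INTER_CUBIC)
        for P,col in pts:
            u=(proj(n,t+M@np.array(P,float))[0]-[x0,y0]+.5)*z-.5; cv2.circle(c,tuple(int(v) for v in u),3,col,1)
        out.append(c)
    cv2.imwrite(name,np.hstack(out))
E
python3 - <<'E'
from look import *
E=np.load("fit.npz")["E"]
plan(place(E,ez(50,-46,2))[0],easel_R(E))
look("pics/p1.png",[("top",(375,190,100,120)),("scene",(190,250,95,120))],4,[([0,0,0],(0,0,255)),([40,0,-11],(0,255,0)),([-40,0,-11],(0,255,0))])
E
```

```text
turn [0.012 0.014 3.132] |3.132| rows 20.879964681441695 shift cm after [4.567 1.597 7.675] before [-4.524 -1.483  7.723]
turn [-0.009  0.007 -0.01 ] |0.015| rows 0.10139684102183757 shift cm after [-4.567 -1.597  7.675] before [-4.524 -1.483  7.723]
at [ 522.117 -234.264  133.183] q [ 0.645  0.24  -0.23   2.256 -0.734  0.246  2.709] w 79.48986114537148 F [ 0.645 -0.254  0.19 ] 7.95
```

View pics/p1.png

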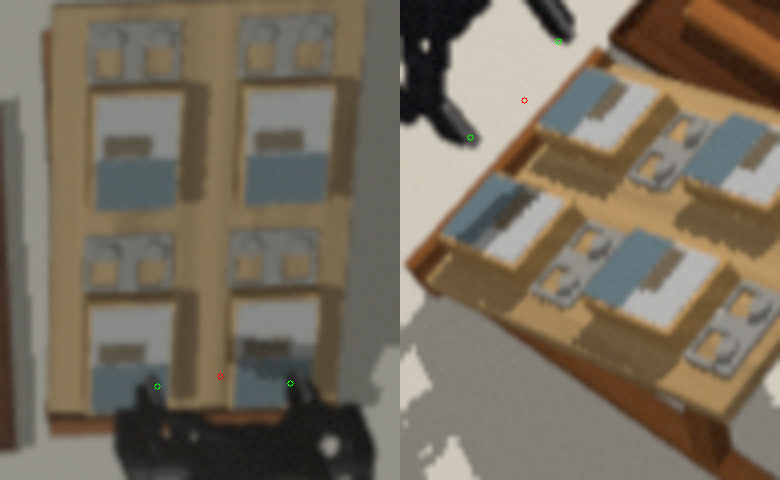

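Panels are still on the easel. The tool stopped short because joint 7 is at its limit, so I'll use the grasp flipped by a half turn.

>>> {"method": "move_arm", "body": {
  "jaw": [8,8,8,8,8,8,8,8,8,8,8,8,8,8,8,8,8,8,8,8],
  "xyz": [
    [0,0,0],
    [0,0,0],
    [0,0,0],
    [0,0,0],
    [0,0,0],
    [0,0,0],
    [0,0,0],
    [0,0,0],
    [0,0,0],
    [0,0,0],
    [0,0,0],
    [0,0,0],
    [0,0,0],
    [0,0,0],
    [0,0,0],
    [0,0,0],
    [0,0,0],
    [0,0,0],
    [0,0,0],
    [0,0,0]
  ],
  "twist": [
    [0,0,0.149],
    [0,0,0.149],
    [0,0,0.149],
    [0,0,0.149],
    [0,0,0.149],
    [0,0,0.149],
    [0,0,0.149],
    [0,0,0.149],
    [0,0,0.149],
    [0,0,0.149],
    [0,0,0.149],
    [0,0,0.149],
    [0,0,0.149],
    [0,0,0.149],
    [0,0,0.149],
    [0,0,0.149],
    [0,0,0.149],
    [0,0,0.149],
    [0,0,0.149],
    [0,0,0.149]
  ]
}}

```text
time_s: 10.05
tool_pos: [525.3, -226.7, 134.2]
tool_rot: [-0.169, 0.746, -0.616, 0.191]
wrist_force: [0.6, 0.3, -0.5]
gripper_width: 0.942
```

```bash
python3 - <<'E'
from h import *
E=np.load("fit.npz")["E"]
plan(place(E,ez(50,-46,40))[0],easel_R(E))
E
```

```text
turn [ 0.008 -0.001  0.156] |0.156| rows 1.0406128100462044 shift cm after [5.307 1.944 3.791] before [4.941 2.714 3.812]
turn [ 0.001  0.012 -2.986] |2.986| rows 19.904723876897663 shift cm after [-5.307 -1.944  3.791] before [4.941 2.714 3.812]
at [ 525.289 -226.745  134.19 ] q [ 0.278  0.228  0.164  2.277 -1.007  0.307 -0.028] w 80.0425187507433 F [ 0.629  0.291 -0.55 ] 10.05
```

>>> {"method": "move_arm", "body": {
  "jaw": [8,8,8,8,8],
  "xyz": [
    [0,0,0],
    [1.8,0.65,0.6],
    [1.8,0.65,1.6],
    [1.7,0.64,1.6],
    [0,0,0]
  ],
  "twist": [
    [0.008,0,0.078],
    [0,0,0.078],
    [0,0,0],
    [0,0,0],
    [0,0,0]
  ]
}}

```text
time_s: 10.55
tool_pos: [528.9, -280.4, 93.1]
tool_rot: [-0.184, 0.695, -0.671, 0.18]
wrist_force: [-0.5, -0.3, 0.8]
gripper_width: 0.94
```

```bash
python3 - <<'E'
from look import *
E=np.load("fit.npz")["E"]
plan(place(E,ez(50,-46,2))[0],easel_R(E))
look("pics/p2.png",[("top",(375,190,100,130)),("scene",(180,250,95,130))],4,[([0,0,0],(0,0,255)),([40,0,-11],(0,255,0)),([-40,0,-11],(0,255,0))])
E
```

```text
turn [ 0.003 -0.002  0.002] |0.004| rows 0.026478299149026437 shift cm after [-0.073  0.045  3.948] before [-0.083  0.034  3.947]
turn [ 0.004  0.004 -3.14 ] |3.140| rows 20.932226459207644 shift cm after [ 0.073 -0.045  3.948] before [-0.083  0.034  3.947]
at [ 528.938 -280.45    93.144] q [ 0.713  0.359 -0.212  2.214 -0.997  0.232 -0.063] w 79.89675575890944 F [-0.491 -0.327  0.818] 10.55
```

View pics/p2.png

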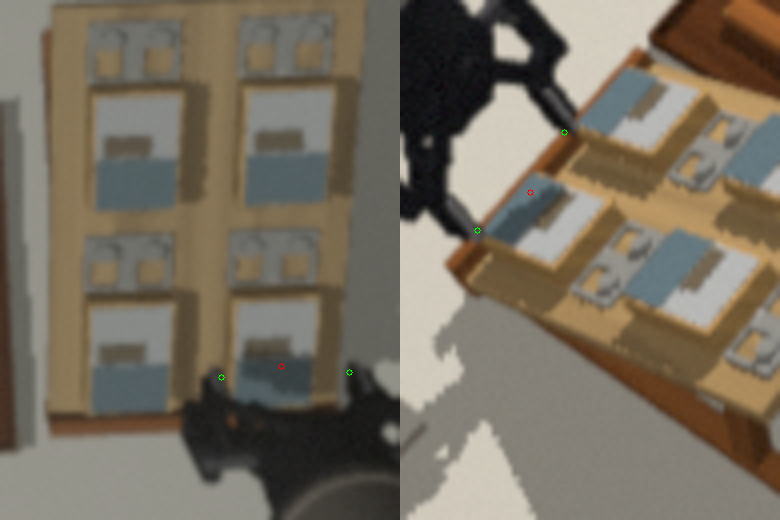

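>>> {"method": "move_arm", "body": {
  "jaw": [8,8,8,8,0,0,0,0,0,0],
  "xyz": [
    [-0.07,0.04,1.5],
    [0,0,1.5],
    [0,0,0.9],
    [0,0,0],
    [0,0,0],
    [0,0,0],
    [0,0,0],
    [0,0,0],
    [0,0,0],
    [0,0,0]
  ],
  "twist": [
    [0,0,0],
    [0,0,0],
    [0,0,0],
    [0,0,0],
    [0,0,0],
    [0,0,0],
    [0,0,0],
    [0,0,0],
    [0,0,0],
    [0,0,0]
  ]
}}

```text
time_s: 11.65
tool_pos: [548.6, -279.7, 64.2]
tool_rot: [-0.184, 0.697, -0.67, 0.178]
wrist_force: [-4.6, 2.5, 8.9]
gripper_width: 0.639
```

```bash
python3 - <<'E'
from h import *
E=np.load("fit.npz")["E"]
plan(place(E,ez(50,-46,2))[0],easel_R(E))
st=robot.get_state();print(q2R(st["tool_rot"]).T@st["wrist_force"],st["moment"])
E
```

```text
turn [0.005 0.001 0.003] |0.007| rows 0.04362990052309983 shift cm after [-0.069  0.305  0.456] before [-0.069  0.303  0.457]
turn [-0.002  0.009 -3.138] |3.138| rows 20.92123232088423 shift cm after [ 0.069 -0.305  0.456] before [-0.069  0.303  0.457]
at [ 548.639 -279.716   64.206] q [ 0.762  0.44  -0.298  2.186 -1.021  0.163 -0.03 ] w 54.31076036245792 F [-4.591  2.474  8.857] 11.65
[-2.641 -0.484 -9.922] [0.598 0.375 0.231]
```

>>> {"method": "move_arm", "body": {
  "jaw": [0,0,0,0,0],
  "xyz": [
    [0,-0.45,0],
    [0,-0.45,0],
    [0,-0.45,0],
    [0,-0.45,0],
    [0,0,0]
  ],
  "twist": [
    [0,0,0],
    [0,0,0],
    [0,0,0],
    [0,0,0],
    [0,0,0]
  ]
}}

```text
time_s: 12.15
tool_pos: [563.2, -279.8, 72.6]
tool_rot: [-0.184, 0.696, -0.671, 0.178]
wrist_force: [-11.8, -1.2, 9.9]
gripper_width: 0.639
```

```bash
python3 - <<'E'
from look import *
E=np.load("fit.npz")["E"]
plan(place(E,ez(68,-46,2))[0],easel_R(E))
look("pics/p3.png",[("top",(375,190,100,130)),("scene",(180,250,95,130))],4)
E
```

```text
turn [0.007 0.    0.003] |0.007| rows 0.04937783150931415 shift cm after [-0.127  0.185  0.453] before [-0.128  0.181  0.455]
turn [-0.     0.011 -3.139] |3.139| rows 20.92716914004361 shift cm after [ 0.127 -0.185  0.453] before [-0.128  0.181  0.455]
at [ 563.207 -279.79    72.582] q [ 0.682  0.431 -0.223  2.161 -0.987  0.195 -0.093] w 54.34445504183847 F [-11.756  -1.238   9.898] 12.15
```

View pics/p3.png

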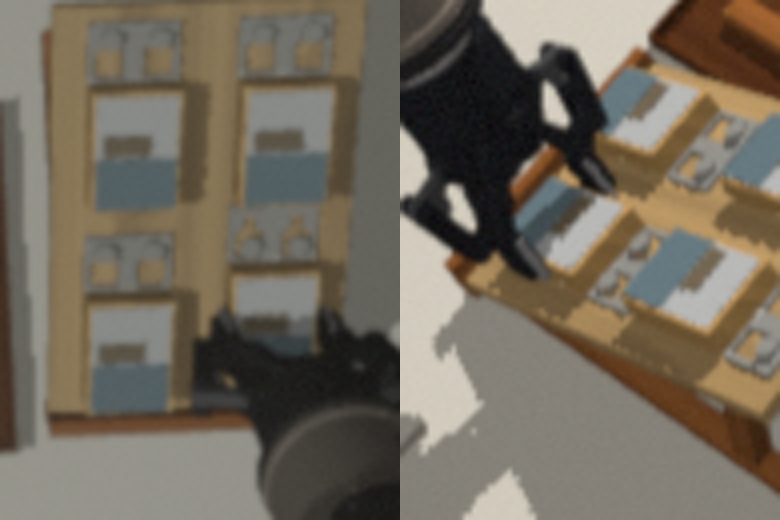

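Panel 1 has slid about 17 mm and the heads sit in the wide holes (top crop, studs near (250,245) and (297,240)). I'll go 1 mm further, then lift.

>>> {"method": "move_arm", "body": {
  "jaw": [0,0,0,0,0,0,0],
  "xyz": [
    [0,-0.1,0],
    [0,0,-0.6],
    [0,0,-0.7],
    [0,0,-0.7],
    [0,0,-2],
    [0,0,-2],
    [0,0,0]
  ],
  "twist": [
    [0,0,0],
    [0,0,0],
    [0,0,0],
    [0,0,0],
    [0,0,0],
    [0,0,0],
    [0,0,0]
  ]
}}

```text
time_s: 12.95
tool_pos: [535.3, -281.1, 127.3]
tool_rot: [-0.184, 0.696, -0.67, 0.179]
wrist_force: [-0.1, 0.4, -1.9]
gripper_width: 0.641
```

```bash
cat > tgt.py <<'E'
from h import *
Z=np.load("fit.npz"); E,T=Z["E"],Z["T"]
def trayplan(x,y,z,dx=0,psi=0):
    M=tool(T[2]-np.pi/2+psi)
    p=place(T,np.array([x+dx,y,z]))[0]; print("target",p); plan(p,M)
E
python3 -c "
from tgt import *
trayplan(-88,-48,130)"
```

```text
target [496.92136557 106.10393687 130.        ]
turn [-0.52   0.004  0.025] |0.520| rows 3.4680114911656164 shift cm after [-38.764   3.321  -0.265] before [-38.833   1.88   -1.495]
turn [-0.006 -0.801 -3.013] |3.117| rows 20.782423379133903 shift cm after [38.764 -3.321 -0.265] before [-38.833   1.88   -1.495]
at [ 535.307 -281.061  127.348] q [ 0.598  0.298 -0.084  2.189 -0.878  0.315 -0.211] w 54.484535602516935 F [-0.075  0.402 -1.896] 12.95
```

>>> {"method": "move_arm", "body": {
  "jaw": [0,0,0,0,0,0,0,0,0,0,0,0,0,0,0,0,0,0],
  "xyz": [
    [0,-1.25,-2.15],
    [0,-1.25,-2.15],
    [0,0,0],
    [0,0,0],
    [0,0,0],
    [0,0,0],
    [-3.5,0.3,0],
    [-3.5,0.3,0],
    [-3.5,0.3,0],
    [-3.5,0.3,0],
    [-3.5,0.3,0],
    [-3.5,0.3,0],
    [-3.5,0.3,0],
    [-3.5,0.3,0],
    [-3.5,0.3,0],
    [-3.5,0.3,0],
    [-3.5,0.3,0],
    [0,0,0]
  ],
  "twist": [
    [0,0,0],
    [0,0,0],
    [-0.13,0,0.006],
    [-0.13,0,0.006],
    [-0.13,0,0.006],
    [-0.13,0,0.006],
    [0,0,0],
    [0,0,0],
    [0,0,0],
    [0,0,0],
    [0,0,0],
    [0,0,0],
    [0,0,0],
    [0,0,0],
    [0,0,0],
    [0,0,0],
    [0,0,0],
    [0,0,0]
  ]
}}

```text
time_s: 14.75
tool_pos: [494.9, 111.3, 177.3]
tool_rot: [-0.02, 0.717, -0.697, 0.009]
wrist_force: [0.9, -0.9, -1.9]
gripper_width: 0.644
```

```bash
python3 -c "
from tgt import *
trayplan(-88,-48,40,3)"
```

```text
target [499.9210978  106.14401901  40.        ]
turn [-0.041  0.015  0.015] |0.046| rows 0.30722527923463727 shift cm after [ 0.522 -0.493 13.734] before [ 0.728  0.078 13.733]
turn [-0.023 -0.064 -3.126] |3.126| rows 20.84211425082888 shift cm after [-0.522  0.493 13.734] before [ 0.728  0.078 13.733]
at [494.922 111.294 177.336] q [-0.421  0.191  0.083  2.066 -0.023  0.842 -1.868] w 54.75993419660743 F [ 0.896 -0.879 -1.907] 14.75
```

>>> {"method": "move_arm", "body": {
  "jaw": [0,0,0,0,0,0,0],
  "xyz": [
    [0,0,0],
    [0.25,-0.25,3],
    [0.27,-0.24,4],
    [0,0,4],
    [0,0,2.7],
    [0,0,0],
    [0,0,0]
  ],
  "twist": [
    [-0.041,0.015,0.015],
    [0,0,0],
    [0,0,0],
    [0,0,0],
    [0,0,0],
    [0,0,0],
    [0,0,0]
  ]
}}

```text
time_s: 15.45
tool_pos: [500.5, 100.6, 40.8]
tool_rot: [0.001, 0.71, -0.705, 0.0]
wrist_force: [0.2, 0.4, -1.6]
gripper_width: 0.634
```

```bash
python3 -c "
from tgt import *
trayplan(-88,-48,10,3)
b=vision.grab_frame('scene')[:,:,::-1]; cv2.imwrite('pics/s4.png',cv2.resize(b[130:280,250:430],None,fx=4,fy=4,interpolation=cv2.INTER_CUBIC))"
```

```text
target [499.9210978  106.14401901  10.        ]
turn [ 0.001 -0.002 -0.006] |0.007| rows 0.04510617710773872 shift cm after [-0.56   0.054  3.076] before [-0.566  0.055  3.075]
turn [-0.003 -0.001  3.135] |3.135| rows 20.90172089181459 shift cm after [ 0.56  -0.054  3.076] before [-0.566  0.055  3.075]
at [500.536 100.552  40.759] q [-0.389  0.428  0.076  2.122 -0.053  0.595 -1.839] w 53.90092857930011 F [ 0.184  0.364 -1.608] 15.45
```

>>> {"method": "move_arm", "body": {
  "jaw": [0,0,0,0,0],
  "xyz": [
    [-0.56,0.05,0.8],
    [0,0,1],
    [0,0,0.8],
    [0,0,0.3],
    [0,0,0]
  ],
  "twist": [
    [0,0,0],
    [0,0,0],
    [0,0,0],
    [0,0,0],
    [0,0,0]
  ]
}}

```text
time_s: 16.0
tool_pos: [499.6, 105.9, 10.9]
tool_rot: [0.001, 0.71, -0.705, 0.001]
wrist_force: [0.0, 0.5, -0.9]
gripper_width: 0.639
```

>>> {"method": "move_arm", "body": {
  "jaw": [0,0,0],
  "xyz": [
    [0,0,0.1],
    [0,0,0.1],
    [0,0,0]
  ],
  "twist": [
    [0,0,0],
    [0,0,0],
    [0,0,0]
  ]
}}

```text
time_s: 16.3
tool_pos: [500.2, 106.0, 9.8]
tool_rot: [0.001, 0.709, -0.705, 0.001]
wrist_force: [-0.9, -0.1, 1.0]
gripper_width: 0.636
```

>>> {"method": "move_arm", "body": {
  "jaw": [6.8,6.8,6.8,6.8,6.8,6.8,6.8,6.8,6.8],
  "xyz": [
    [0,0,0],
    [0,0,0],
    [0,0,0],
    [0,0,-1],
    [0,0,-3],
    [0,0,-4],
    [0,0,-4],
    [0,0,-4],
    [0,0,0]
  ],
  "twist": [
    [0,0,0],
    [0,0,0],
    [0,0,0],
    [0,0,0],
    [0,0,0],
    [0,0,0],
    [0,0,0],
    [0,0,0],
    [0,0,0]
  ]
}}

```text
time_s: 17.2
tool_pos: [502.3, 107.0, 175.2]
tool_rot: [-0.003, 0.709, -0.705, 0.002]
wrist_force: [-0.0, -0.1, -1.0]
gripper_width: 0.795
```

```bash
cat >> tgt.py <<'E'
def ER(deg):
    c,s=np.cos(E[2]),np.sin(E[2]); a=np.radians(deg)
    return tool(z=(np.sin(a)*c,np.sin(a)*s,-np.cos(a)),x=(s,-c,0))
def vec(v): return ER(0)@np.array([0,0,0]) if 0 else np.array([np.cos(E[2])*v[0],np.sin(E[2])*v[0],v[1]])
UP,OUT=vec((C30,S30)),vec((-S30,C30))
def easelplan(s,y,off,deg=18,depth=8):
    M=ER(deg); p=place(E,ez(s,y,11))[0]+depth*M[:,2]+off*OUT
    print("target",p); plan(p,M); print("up",M.T@UP,"out",M.T@OUT,"worldz",M.T@[0,0,1])
E
python3 - <<'E'
from tgt import *
easelplan(50,46,60)
b=vision.grab_frame('top')[:,:,::-1]; cv2.imwrite('pics/t5.png',b)
E
```

```text
target [ 513.01814906 -188.21903181  110.87935154]
turn [ 0.307 -0.004 -0.028] |0.308| rows 2.053118661683097 shift cm after [29.545  1.957  6.13 ] before [29.537 -0.823  6.422]
turn [-0.006 -0.476  3.077] |3.113| rows 20.756614859674507 shift cm after [-29.545  -1.957   6.13 ] before [29.537 -0.823  6.422]
at [502.339 107.042 175.228] q [-0.424  0.222  0.1    2.031 -0.026  0.882 -1.874] w 67.5658393687798 F [-0.038 -0.134 -1.042] 17.2
up [ 0.    -0.978 -0.208] out [ 0.     0.208 -0.978] worldz [ 0.    -0.309 -0.951]
```

>>> {"method": "move_arm", "body": {
  "jaw": [8,8,8,8,8,8,8,8,8,8,8,8,8,8],
  "xyz": [
    [3.7,0,0],
    [3.7,0,0],
    [3.7,0,0],
    [3.7,0,0],
    [3.7,0,0],
    [3.7,0,0],
    [3.7,0,0],
    [3.64,0,0],
    [0,-0.8,2.1],
    [0,0,2.1],
    [0,0,2.2],
    [0,0,0],
    [0,0,0],
    [0,0,0]
  ],
  "twist": [
    [0,0,0],
    [0,0,0],
    [0,0,0],
    [0,0,0],
    [0,0,0],
    [0,0,0],
    [0,0,0],
    [0,0,0],
    [0,0,-0.028],
    [0,0,0],
    [0,0,0],
    [0.12,0,0],
    [0.12,0,0],
    [0.067,0,0]
  ]
}}

```text
time_s: 18.65
tool_pos: [508.1, -189.2, 105.4]
tool_rot: [-0.109, 0.711, -0.687, 0.108]
wrist_force: [-0.2, 0.2, -0.3]
gripper_width: 0.939
```

```bash
python3 - <<'E'
from tgt import *
easelplan(50,46,20)
easelplan(50,46,0)
E
```

```text
target [ 533.0058852  -187.51874335   76.23833539]
turn [ 0.006 -0.003 -0.   ] |0.006| rows 0.04279016681267039 shift cm after [-0.078 -1.476  3.542] before [-0.089 -1.496  3.533]
turn [-0.005 -0.009  3.141] |3.142| rows 20.943355118736534 shift cm after [0.078 1.476 3.542] before [-0.089 -1.496  3.533]
at [ 508.062 -189.172  105.359] q [ 0.201  0.26   0.111  2.231 -0.347  0.38  -0.927] w 79.7755815471814 F [-0.185  0.233 -0.31 ] 18.65
up [ 0.    -0.978 -0.208] out [ 0.     0.208 -0.978] worldz [ 0.    -0.309 -0.951]
target [ 543.    -187.169   58.918]
turn [ 0.006 -0.003 -0.   ] |0.006| rows 0.04279016681267039 shift cm after [-0.078 -1.892  5.498] before [-0.095 -1.923  5.487]
turn [-0.005 -0.009  3.141] |3.142| rows 20.943355118736534 shift cm after [0.078 1.892 5.498] before [-0.095 -1.923  5.487]
at [ 508.062 -189.172  105.359] q [ 0.201  0.26   0.111  2.231 -0.347  0.38  -0.927] w 79.7755815471814 F [-0.185  0.233 -0.31 ] 18.65
up [ 0.    -0.978 -0.208] out [ 0.     0.208 -0.978] worldz [ 0.    -0.309 -0.951]
```

>>> {"method": "move_arm", "body": {
  "jaw": [8,8,8,8,8,8,0,0,0,0,0,0],
  "xyz": [
    [-0.08,-0.75,1.2],
    [0,-0.73,1.2],
    [0,0,1.13],
    [0,-0.2,0.97],
    [0,-0.21,0.98],
    [0,0,0],
    [0,0,0],
    [0,0,0],
    [0,0,0],
    [0,0,0],
    [0,0,0],
    [0,0,0]
  ],
  "twist": [
    [0,0,0],
    [0,0,0],
    [0,0,0],
    [0,0,0],
    [0,0,0],
    [0,0,0],
    [0,0,0],
    [0,0,0],
    [0,0,0],
    [0,0,0],
    [0,0,0],
    [0,0,0]
  ]
}}

```text
time_s: 19.85
tool_pos: [544.4, -187.4, 60.1]
tool_rot: [-0.109, 0.711, -0.686, 0.107]
wrist_force: [-5.3, -0.5, 7.7]
gripper_width: 0.639
```

```bash
python3 - <<'E'
from tgt import *
easelplan(50,46,0)
E
```

```text
target [ 542.99975327 -187.16859912   58.91782731]
turn [ 0.007 -0.002  0.   ] |0.007| rows 0.048413975349686916 shift cm after [-0.025  0.17   0.074] before [-0.025  0.17   0.075]
turn [ 0.004  0.011 -3.141] |3.141| rows 20.94161149218576 shift cm after [ 0.025 -0.17   0.074] before [-0.025  0.17   0.075]
at [ 544.398 -187.371   60.144] q [ 0.22   0.386  0.062  2.184 -0.393  0.299 -0.901] w 54.31566007992432 F [-5.252 -0.478  7.694] 19.85
up [ 0.    -0.978 -0.208] out [ 0.     0.208 -0.978] worldz [ 0.    -0.309 -0.951]
```

>>> {"method": "move_arm", "body": {
  "jaw": [0,0,0,0,0,0],
  "xyz": [
    [0,-0.47,-0.1],
    [0,-0.47,-0.1],
    [0,-0.47,-0.1],
    [0,-0.47,-0.1],
    [0,0,0],
    [0,0,0]
  ],
  "twist": [
    [0,0,0],
    [0,0,0],
    [0,0,0],
    [0,0,0],
    [0,0,0],
    [0,0,0]
  ]
}}

```text
time_s: 20.45
tool_pos: [559.7, -186.6, 69.0]
tool_rot: [-0.109, 0.711, -0.687, 0.106]
wrist_force: [-11.1, 0.6, 9.3]
gripper_width: 0.638
```

```bash
python3 - <<'E'
from tgt import *
easelplan(68,46,0)
E
```

```text
target [ 558.5786518  -186.62277828   67.91782731]
turn [ 0.009 -0.002 -0.   ] |0.009| rows 0.06289312380601307 shift cm after [-0.004  0.138  0.067] before [-0.004  0.137  0.068]
turn [-0.003 -0.015  3.141] |3.141| rows 20.942610384003025 shift cm after [ 0.004 -0.138  0.067] before [-0.004  0.137  0.068]
at [ 559.683 -186.625   68.981] q [ 0.188  0.388  0.089  2.15  -0.377  0.334 -0.931] w 54.25034108034204 F [-11.093   0.602   9.312] 20.45
up [ 0.    -0.978 -0.208] out [ 0.     0.208 -0.978] worldz [ 0.    -0.309 -0.951]
```

>>> {"method": "move_arm", "body": {
  "jaw": [0,0,0,0,0,0,0,0],
  "xyz": [
    [0,0.12,-0.6],
    [0,0.15,-0.7],
    [0,0.15,-0.7],
    [0,0.42,-1.96],
    [0,0.42,-1.96],
    [0,-0.7,-3],
    [0,-0.7,-3],
    [0,0,0]
  ],
  "twist": [
    [0,0,0],
    [0,0,0],
    [0,0,0],
    [0,0,0],
    [0,0,0],
    [0,0,0],
    [0,0,0],
    [0,0,0]
  ]
}}

```text
time_s: 21.25
tool_pos: [528.1, -188.2, 187.8]
tool_rot: [-0.111, 0.711, -0.686, 0.11]
wrist_force: [0.2, 0.8, -2.3]
gripper_width: 0.637
```

```bash
cat >> tgt.py <<'E'
def layplan(x,y,off=0,deg=18,depth=8,dx=0,rz=0):
    # tool pose for panel lying at tray (x,y): tool tilted deg-30
    a=np.radians(deg-30); c,s=np.cos(T[2]),np.sin(T[2])
    M=tool(z=(np.sin(a)*c,np.sin(a)*s,-np.cos(a)),x=(s,-c,0))
    p=place(T,np.array([x+dx,y,14.0]))[0]+depth*M[:,2]+[0,0,off]
    print("target",p); plan(p,M); print("worldz",M.T@[0,0,1])
E
python3 -c "
from tgt import *
layplan(-88,48,160)"
```

```text
target [493.97559215 202.07314529 166.17481919]
turn [-0.523 -0.003  0.022] |0.523| rows 3.4871719433542268 shift cm after [-39.07    2.378   2.712] before [-39.131   2.578   1.278]
turn [ 0.004 -0.806 -3.014] |3.120| rows 20.80119005183691 shift cm after [39.07  -2.378  2.712] before [-39.131   2.578   1.278]
at [ 528.089 -188.211  187.763] q [ 0.104  0.151  0.198  2.135 -0.235  0.572 -1.061] w 54.11872670873906 F [ 0.238  0.753 -2.313] 21.25
worldz [ 0.     0.208 -0.978]
```

>>> {"method": "move_arm", "body": {
  "jaw": [0,0,0,0,0,0,0,0,0,0,0,0,0,0,0,0],
  "xyz": [
    [-3.56,0.23,0.12],
    [-3.56,0.23,0.12],
    [-3.56,0.23,0.12],
    [-3.56,0.23,0.12],
    [-3.56,0.23,0.12],
    [-3.56,0.23,0.12],
    [-3.56,0.23,0.12],
    [-3.56,0.23,0.12],
    [-3.56,0.23,0.12],
    [-3.56,0.23,0.12],
    [-3.56,0.23,0.12],
    [0,0,0],
    [0,0,0],
    [0,0,0],
    [0,0,0],
    [0,0,0]
  ],
  "twist": [
    [0,0,0],
    [0,0,0],
    [0,0,0],
    [0,0,0],
    [0,0,0],
    [0,0,0],
    [0,0,0],
    [0,0,0],
    [0,0,0],
    [0,0,0],
    [0,0,0],
    [-0.131,0,0.006],
    [-0.131,0,0.006],
    [-0.131,0,0.005],
    [-0.131,0,0.005],
    [0,0,0]
  ]
}}

```text
time_s: 22.85
tool_pos: [494.4, 202.4, 160.6]
tool_rot: [0.079, 0.706, -0.699, -0.078]
wrist_force: [0.1, 0.4, -2.6]
gripper_width: 0.643
```

```bash
python3 -c "
from tgt import *
layplan(-88,48,20,dx=2)"
```

```text
target [495.97541363 202.09986671  26.17481919]
turn [ 0.013 -0.001 -0.003] |0.013| rows 0.08848170902508949 shift cm after [ 0.032 -2.948 13.113] before [ 0.014 -3.118 13.074]
turn [-0.001 -0.02   3.139] |3.139| rows 20.925483891327566 shift cm after [-0.032  2.948 13.113] before [ 0.014 -3.118 13.074]
at [494.398 202.395 160.568] q [-0.398  0.395 -0.066  1.838 -0.078  1.112 -1.98 ] w 54.619736943537184 F [ 0.061  0.436 -2.63 ] 22.85
worldz [ 0.     0.208 -0.978]
```

>>> {"method": "move_arm", "body": {
  "jaw": [0,0,0,0,0,0,0],
  "xyz": [
    [0,-0.59,2.62],
    [0,-0.59,2.62],
    [0,-0.59,2.62],
    [0,-0.59,2.62],
    [0,-0.59,2.62],
    [0,-0.3,1.3],
    [0,0,0]
  ],
  "twist": [
    [0.013,0,-0.003],
    [0,0,0],
    [0,0,0],
    [0,0,0],
    [0,0,0],
    [0,0,0],
    [0,0,0]
  ]
}}

```text
time_s: 23.55
tool_pos: [493.8, 202.8, 13.2]
tool_rot: [0.074, 0.709, -0.697, -0.072]
wrist_force: [-0.4, -0.4, -0.7]
gripper_width: 0.644
```

```bash
python3 -c "
from tgt import *
layplan(-88,48,1,dx=2)"
```

```text
target [495.97541363 202.09986671   7.17481919]
turn [-0.004 -0.002  0.003] |0.005| rows 0.03443367413576389 shift cm after [ 0.07  -0.342  0.545] before [ 0.07  -0.339  0.547]
turn [ 0.003 -0.006 -3.139] |3.139| rows 20.92351249279643 shift cm after [-0.07   0.342  0.545] before [ 0.07  -0.339  0.547]
at [493.758 202.773  13.22 ] q [-0.399  0.587 -0.073  1.927 -0.065  0.817 -1.969] w 54.7562064269724 F [-0.389 -0.383 -0.74 ] 23.55
worldz [ 0.     0.208 -0.978]
```

>>> {"method": "move_arm", "body": {
  "jaw": [0,0,0,0],
  "xyz": [
    [0.04,-0.14,0.2],
    [0,-0.1,0.2],
    [0,-0.1,0.15],
    [0,0,0]
  ],
  "twist": [
    [0,0,0],
    [0,0,0],
    [0,0,0],
    [0,0,0]
  ]
}}

```text
time_s: 23.95
tool_pos: [497.6, 202.8, 8.8]
tool_rot: [0.072, 0.709, -0.698, -0.071]
wrist_force: [-0.2, -0.6, -2.3]
gripper_width: 0.641
```

>>> {"method": "move_arm", "body": {
  "jaw": [0,0,0],
  "xyz": [
    [0,-0.02,0.1],
    [0,-0.02,0.1],
    [0,0,0]
  ],
  "twist": [
    [0,0,0],
    [0,0,0],
    [0,0,0]
  ]
}}

```text
time_s: 24.25
tool_pos: [497.5, 202.8, 6.7]
tool_rot: [0.073, 0.709, -0.698, -0.071]
wrist_force: [0.7, -0.1, 5.1]
gripper_width: 0.636
```

>>> {"method": "move_arm", "body": {
  "jaw": [6.8,6.8,6.8,6.8,6.8,6.8,6.8,6.8,6.8,6.8,6.8],
  "xyz": [
    [0,0,0],
    [0,0,0],
    [0,0,0],
    [0,0.2,-1],
    [0,0.6,-2.9],
    [0,0.8,-3.9],
    [0,0.8,-3.9],
    [0,0.8,-3.9],
    [0,0.8,-3.9],
    [0,0.8,-3.9],
    [0,0,0]
  ],
  "twist": [
    [0,0,0],
    [0,0,0],
    [0,0,0],
    [0,0,0],
    [0,0,0],
    [0,0,0],
    [0,0,0],
    [0,0,0],
    [0,0,0],
    [0,0,0],
    [0,0,0]
  ]
}}

```text
time_s: 25.35
tool_pos: [499.6, 203.6, 251.1]
tool_rot: [0.069, 0.709, -0.698, -0.07]
wrist_force: [0.1, 0.6, -0.4]
gripper_width: 0.797
```

```bash
python3 - <<'E'
from tgt import *
easelplan(192,46,60)
b=vision.grab_frame('scene')[:,:,::-1]; cv2.imwrite('pics/s6.png',cv2.resize(b[110:370,180:440],None,fx=2.3,fy=2.3,interpolation=cv2.INTER_CUBIC))
E
```

```text
target [ 635.91834862 -183.91311188  181.87935154]
turn [ 0.511  0.002 -0.019] |0.511| rows 3.407396782782602 shift cm after [39.209 -9.531 10.375] before [ 38.989 -14.092   4.13 ]
turn [ 0.003 -0.789  3.021] |3.122| rows 20.8162099736399 shift cm after [-39.209   9.531  10.375] before [ 38.989 -14.092   4.13 ]
at [499.56  203.639 251.104] q [-0.403  0.297 -0.061  1.758 -0.073  1.264 -1.989] w 67.71130957286037 F [ 0.114  0.61  -0.429] 25.35
up [ 0.    -0.978 -0.208] out [ 0.     0.208 -0.978] worldz [ 0.    -0.309 -0.951]
```

View pics/s6.png

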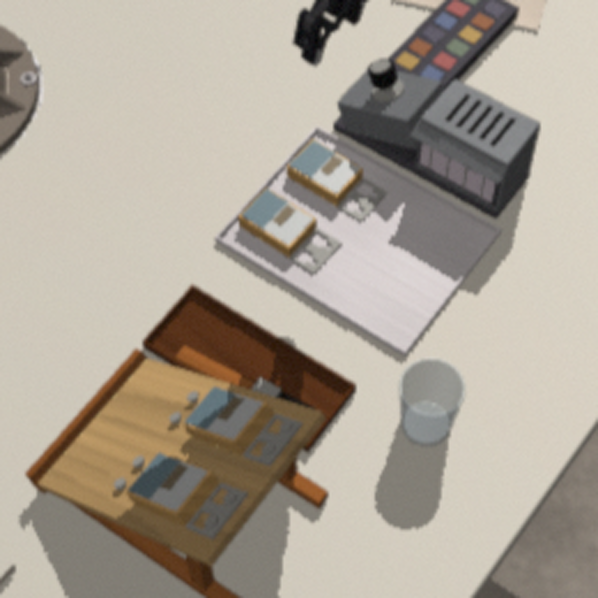

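Both lower panels lie flat at the tray's near end, at about (325,170) and (278,222) in the crop. The brush is in the brush tray, towards its easel side. Upper row next.

>>> {"method": "move_arm", "body": {
  "jaw": [8,8,8,8,8,8,8,8,8,8,8,8,8,8,8,8,8],
  "xyz": [
    [3.54,-1.28,0.37],
    [3.54,-1.28,0.37],
    [3.54,-1.28,0.37],
    [3.54,-1.28,0.37],
    [3.54,-1.28,0.37],
    [3.54,-1.28,0.37],
    [3.54,-1.28,0.37],
    [3.54,-1.28,0.37],
    [3.54,-1.28,0.37],
    [3.54,-1.28,0.37],
    [3.54,-1.28,0.37],
    [0,0,0],
    [0,0,0],
    [0,0,0],
    [0,0,0],
    [0,0,0],
    [0,0,0]
  ],
  "twist": [
    [0,0,0],
    [0,0,0],
    [0,0,0],
    [0,0,0],
    [0,0,0],
    [0,0,0],
    [0,0,0],
    [0,0,0],
    [0,0,0],
    [0,0,0],
    [0,0,0],
    [0.128,0,-0.005],
    [0.128,0,-0.005],
    [0.128,0,-0.005],
    [0.127,0,-0.004],
    [0,0,0],
    [0,0,0]
  ]
}}

```text
time_s: 27.1
tool_pos: [632.8, -184.6, 176.8]
tool_rot: [-0.109, 0.711, -0.687, 0.106]
wrist_force: [0.2, 0.4, 0.4]
gripper_width: 0.938
```

```bash
python3 - <<'E'
from tgt import *
easelplan(192,46,20)
b=vision.grab_frame('top')[:,:,::-1]; cv2.imwrite('pics/t6.png',b)
E
```

```text
target [ 655.90608476 -183.21282341  147.23833539]
turn [ 0.009 -0.001 -0.   ] |0.009| rows 0.06287123639310117 shift cm after [-0.057 -1.288  3.531] before [-0.06  -1.321  3.519]
turn [-0.001 -0.015  3.141] |3.141| rows 20.940898419054744 shift cm after [0.057 1.288 3.531] before [-0.06  -1.321  3.519]
at [ 632.78  -184.592  176.842] q [ 0.198  0.321  0.034  1.929 -0.156  0.603 -1.192] w 79.76026538833256 F [0.238 0.406 0.42 ] 27.1
up [ 0.    -0.978 -0.208] out [ 0.     0.208 -0.978] worldz [ 0.    -0.309 -0.951]
```

>>> {"method": "move_arm", "body": {
  "jaw": [8,8,8,8,8,8,0,0,0,0,0,0],
  "xyz": [
    [-0.06,-0.66,1.2],
    [0,-0.66,1.2],
    [0,0,1.12],
    [0,-0.2,0.97],
    [0,-0.21,0.98],
    [0,0,0],
    [0,0,0],
    [0,0,0],
    [0,0,0],
    [0,0,0],
    [0,0,0],
    [0,0,0]
  ],
  "twist": [
    [0,0,0],
    [0,0,0],
    [0,0,0],
    [0,0,0],
    [0,0,0],
    [0,0,0],
    [0,0,0],
    [0,0,0],
    [0,0,0],
    [0,0,0],
    [0,0,0],
    [0,0,0]
  ]
}}

```text
time_s: 28.35
tool_pos: [666.5, -183.1, 130.8]
tool_rot: [-0.11, 0.711, -0.686, 0.107]
wrist_force: [-5.0, -0.4, 7.3]
gripper_width: 0.645
```

```bash
python3 - <<'E'
from tgt import *
easelplan(192,46,0)
E
```

```text
target [ 665.89995283 -182.86267918  129.91782731]
turn [ 0.007 -0.001  0.   ] |0.007| rows 0.04509078010863239 shift cm after [-0.022  0.087  0.064] before [-0.022  0.087  0.065]
turn [ 0.002  0.01  -3.141] |3.141| rows 20.94331584169241 shift cm after [ 0.022 -0.087  0.064] before [-0.022  0.087  0.065]
at [ 666.538 -183.06   130.8  ] q [ 0.19   0.424  0.026  1.895 -0.165  0.53  -1.194] w 54.83902730057697 F [-4.987 -0.399  7.342] 28.35
up [ 0.    -0.978 -0.208] out [ 0.     0.208 -0.978] worldz [ 0.    -0.309 -0.951]
```

>>> {"method": "move_arm", "body": {
  "jaw": [0,0,0,0,0,0],
  "xyz": [
    [0,-0.47,-0.1],
    [0,-0.47,-0.1],
    [0,-0.47,-0.1],
    [0,-0.47,-0.1],
    [0,0,0],
    [0,0,0]
  ],
  "twist": [
    [0,0,0],
    [0,0,0],
    [0,0,0],
    [0,0,0],
    [0,0,0],
    [0,0,0]
  ]
}}

```text
time_s: 28.95
tool_pos: [682.0, -182.8, 139.7]
tool_rot: [-0.109, 0.711, -0.687, 0.106]
wrist_force: [-12.0, -0.5, 10.0]
gripper_width: 0.643
```

```bash
python3 - <<'E'
from tgt import *
easelplan(210,46,0)
E
```

```text
target [ 681.47885137 -182.31685835  138.91782731]
turn [ 0.009 -0.001 -0.   ] |0.009| rows 0.06113580883905173 shift cm after [-0.051  0.069  0.062] before [-0.051  0.069  0.062]
turn [-0.002 -0.014  3.141] |3.141| rows 20.940962771163615 shift cm after [ 0.051 -0.069  0.062] before [-0.051  0.069  0.062]
at [ 681.966 -182.808  139.719] q [ 0.178  0.434  0.033  1.853 -0.159  0.563 -1.208] w 54.68642594593425 F [-12.044  -0.469  10.008] 28.95
up [ 0.    -0.978 -0.208] out [ 0.     0.208 -0.978] worldz [ 0.    -0.309 -0.951]
```

Slid 17.8 mm, as with the others. Lifting.

>>> {"method": "move_arm", "body": {
  "jaw": [0,0,0,0,0,0,0,0],
  "xyz": [
    [0,0.12,-0.6],
    [0,0.15,-0.7],
    [0,0.15,-0.7],
    [0,0.42,-1.96],
    [0,0.42,-1.96],
    [0,-0.7,-3],
    [0,-0.7,-3],
    [0,0,0]
  ],
  "twist": [
    [0,0,0],
    [0,0,0],
    [0,0,0],
    [0,0,0],
    [0,0,0],
    [0,0,0],
    [0,0,0],
    [0,0,0]
  ]
}}

```text
time_s: 29.75
tool_pos: [650.2, -183.9, 259.1]
tool_rot: [-0.111, 0.711, -0.686, 0.11]
wrist_force: [0.6, -0.1, -0.7]
gripper_width: 0.637
```

```bash
python3 -c "
from tgt import *
layplan(46,48,160)"
```

```text
target [627.96363154 203.86348071 166.17481919]
turn [-0.523 -0.002  0.022] |0.524| rows 3.4916795854875833 shift cm after [-38.806  -0.269   9.446] before [-38.86    3.671   8.464]
turn [ 0.003 -0.807 -3.014] |3.120| rows 20.80184227840222 shift cm after [38.806  0.269  9.446] before [-38.86    3.671   8.464]
at [ 650.159 -183.936  259.13 ] q [ 0.171  0.256  0.056  1.821 -0.131  0.765 -1.232] w 54.10960411915646 F [ 0.617 -0.05  -0.711] 29.75
worldz [ 0.     0.208 -0.978]
```

>>> {"method": "move_arm", "body": {
  "jaw": [0,0,0,0,0,0,0,0,0,0,0,0,0,0,0,0],
  "xyz": [
    [-3.5,0.2,0],
    [-3.5,0.2,0],
    [-3.5,0.2,0],
    [-3.5,0.2,0],
    [-3.5,0.2,0],
    [-3.5,0.2,0],
    [-3.5,0.2,0],
    [-3.5,0.2,0],
    [-3.5,0.2,0],
    [-3.5,0.2,0],
    [-3.5,0.2,0],
    [0,0,0],
    [0,0,0],
    [0,0,0],
    [0,0,0],
    [0,0,0]
  ],
  "twist": [
    [0,0,0],
    [0,0,0],
    [0,0,0],
    [0,0,0],
    [0,0,0],
    [0,0,0],
    [0,0,0],
    [0,0,0],
    [0,0,0],
    [0,0,0],
    [0,0,0],
    [-0.131,0,0.006],
    [-0.131,0,0.006],
    [-0.131,0,0.005],
    [-0.131,0,0.005],
    [0,0,0]
  ]
}}

```text
time_s: 31.35
tool_pos: [615.3, 199.8, 243.9]
tool_rot: [0.08, 0.707, -0.699, -0.078]
wrist_force: [-0.2, 0.2, -1.8]
gripper_width: 0.642
```

```bash
python3 -c "
from tgt import *
layplan(46,45,20,dx=1)"
```

```text
target [629.00362442 200.87710919  26.17481919]
turn [ 0.015 -0.001 -0.002] |0.015| rows 0.10146716776099488 shift cm after [-0.093 -5.864 21.013] before [-0.119 -6.18  20.922]
turn [-0.001 -0.024  3.139] |3.139| rows 20.928985718353577 shift cm after [ 0.093  5.864 21.013] before [-0.119 -6.18  20.922]
at [615.343 199.768 243.906] q [-0.316  0.498 -0.083  1.48  -0.043  1.374 -1.939] w 54.535352448577434 F [-0.232  0.199 -1.825] 31.35
worldz [ 0.     0.208 -0.978]
```

>>> {"method": "move_arm", "body": {
  "jaw": [0,0,0,0,0,0,0,0],
  "xyz": [
    [-0.1,-0.84,3],
    [0,-0.84,3],
    [0,-0.84,3],
    [0,-0.84,3],
    [0,-0.84,3],
    [0,-0.84,3],
    [0,-0.84,3],
    [0,0,0]
  ],
  "twist": [
    [0.015,0,-0.002],
    [0,0,0],
    [0,0,0],
    [0,0,0],
    [0,0,0],
    [0,0,0],
    [0,0,0],
    [0,0,0]
  ]
}}

```text
time_s: 32.15
tool_pos: [626.6, 201.4, 25.4]
tool_rot: [0.074, 0.709, -0.698, -0.072]
wrist_force: [-0.1, -0.2, -1.6]
gripper_width: 0.641
```

```bash
python3 -c "
from tgt import *
layplan(46,45,2,dx=1)"
```

```text
target [629.00362442 200.87710919   8.17481919]
turn [-0.003 -0.002  0.002] |0.004| rows 0.02786956349770952 shift cm after [ 0.06  -0.592  1.632] before [ 0.058 -0.586  1.634]
turn [ 0.003 -0.005 -3.139] |3.139| rows 20.928794304961173 shift cm after [-0.06   0.592  1.632] before [ 0.058 -0.586  1.634]
at [626.603 201.441  25.366] q [-0.314  0.723 -0.086  1.61  -0.019  1.003 -1.927] w 54.48751418290426 F [-0.063 -0.238 -1.578] 32.15
worldz [ 0.     0.208 -0.978]
```

>>> {"method": "move_arm", "body": {
  "jaw": [0,0,0,0,0],
  "xyz": [
    [0.06,-0.3,0.6],
    [0,-0.2,0.6],
    [0,-0.1,0.3],
    [0,-0.03,0.15],
    [0,0,0]
  ],
  "twist": [
    [0,0,0],
    [0,0,0],
    [0,0,0],
    [0,0,0],
    [0,0,0]
  ]
}}

```text
time_s: 32.65
tool_pos: [632.2, 201.6, 11.9]
tool_rot: [0.071, 0.709, -0.698, -0.071]
wrist_force: [-0.2, -0.0, -0.5]
gripper_width: 0.635
```

>>> {"method": "move_arm", "body": {
  "jaw": [0,0,0],
  "xyz": [
    [0,0,0],
    [0,-0.03,0.15],
    [0,0,0]
  ],
  "twist": [
    [0,0,0],
    [0,0,0],
    [0,0,0]
  ]
}}

```text
time_s: 32.95
tool_pos: [632.0, 201.5, 10.0]
tool_rot: [0.072, 0.709, -0.698, -0.071]
wrist_force: [0.4, 1.3, -1.6]
gripper_width: 0.636
```

>>> {"method": "move_arm", "body": {
  "jaw": [0,0,0,0],
  "xyz": [
    [0,-0.02,0.12],
    [0,-0.02,0.12],
    [0,0,0.05],
    [0,0,0]
  ],
  "twist": [
    [0,0,0],
    [0,0,0],
    [0,0,0],
    [0,0,0]
  ]
}}

```text
time_s: 33.35
tool_pos: [631.8, 201.6, 7.1]
tool_rot: [0.072, 0.709, -0.698, -0.071]
wrist_force: [-0.6, 0.3, 0.6]
gripper_width: 0.643
```

>>> {"method": "move_arm", "body": {
  "jaw": [6.8,6.8,6.8,6.8,6.8,6.8,6.8,6.8,6.8,6.8,6.8],
  "xyz": [
    [0,0,0],
    [0,0,0],
    [0,0,0],
    [0,0.2,-1],
    [0,0.6,-2.9],
    [0,0.8,-3.9],
    [0,0.8,-3.9],
    [0,0.8,-3.9],
    [0,0.8,-3.9],
    [0,0.8,-3.9],
    [0,0,0]
  ],
  "twist": [
    [0,0,0],
    [0,0,0],
    [0,0,0],
    [0,0,0],
    [0,0,0],
    [0,0,0],
    [0,0,0],
    [0,0,0],
    [0,0,0],
    [0,0,0],
    [0,0,0]
  ]
}}

```text
time_s: 34.45
tool_pos: [633.8, 202.2, 252.9]
tool_rot: [0.068, 0.709, -0.698, -0.069]
wrist_force: [-0.1, -0.3, 1.2]
gripper_width: 0.798
```

```bash
python3 - <<'E'
from tgt import *
easelplan(192,-46,60)
E
```

```text
target [ 639.13967554 -275.85669813  181.87935154]
turn [ 0.508  0.002 -0.02 ] |0.508| rows 3.388289963367092 shift cm after [47.791  3.278  6.398] before [47.829 -1.153  6.833]
turn [ 0.004 -0.784  3.021] |3.121| rows 20.809375959204544 shift cm after [-47.791  -3.278   6.398] before [47.829 -1.153  6.833]
at [633.802 202.162 252.855] q [-0.316  0.504 -0.079  1.446 -0.036  1.372 -1.934] w 67.85326690459479 F [-0.071 -0.266  1.212] 34.45
up [ 0.    -0.978 -0.208] out [ 0.     0.208 -0.978] worldz [ 0.    -0.309 -0.951]
```

>>> {"method": "move_arm", "body": {
  "jaw": [8,8,8,8,8,8,8,8,8,8,8,8,8,8,8,8,8,8,8],
  "xyz": [
    [3.68,0,0.2],
    [3.68,0,0.2],
    [3.68,0,0.2],
    [3.68,0,0.2],
    [3.68,0,0.2],
    [3.68,0,0.2],
    [3.68,0,0.2],
    [3.68,0,0.2],
    [3.68,0,0.2],
    [3.68,0,0.2],
    [3.68,0,0.2],
    [3.68,-0.2,2],
    [3.68,-0.9,2.6],
    [0,0,0],
    [0,0,0],
    [0,0,0],
    [0,0,0],
    [0,0,0],
    [0,0,0]
  ],
  "twist": [
    [0,0,0],
    [0,0,0],
    [0,0,0],
    [0,0,0],
    [0,0,0],
    [0,0,0],
    [0,0,0],
    [0,0,0],
    [0,0,0],
    [0,0,0],
    [0,0,0],
    [0,0,0],
    [0,0,0],
    [0.128,0,-0.005],
    [0.128,0,-0.005],
    [0.128,0,-0.005],
    [0.124,0,-0.005],
    [0,0,0],
    [0,0,0]
  ]
}}

```text
time_s: 36.35
tool_pos: [635.7, -277.3, 177.6]
tool_rot: [-0.109, 0.711, -0.687, 0.106]
wrist_force: [0.8, 0.1, -0.1]
gripper_width: 0.938
```

```bash
python3 - <<'E'
from tgt import *
easelplan(192,-46,20)
E
```

```text
target [ 659.12741168 -275.15640967  147.23833539]
turn [ 0.009 -0.001 -0.001] |0.009| rows 0.06147255344928323 shift cm after [-0.136 -1.297  3.617] before [-0.139 -1.33   3.605]
turn [-0.001 -0.014  3.141] |3.141| rows 20.938337272233518 shift cm after [0.136 1.297 3.617] before [-0.139 -1.33   3.605]
at [ 635.676 -277.335  177.634] q [ 0.419  0.381 -0.052  1.834 -0.164  0.652 -1.047] w 79.76648192893248 F [ 0.801  0.12  -0.15 ] 36.35
up [ 0.    -0.978 -0.208] out [ 0.     0.208 -0.978] worldz [ 0.    -0.309 -0.951]
```

>>> {"method": "move_arm", "body": {
  "jaw": [8,8,8,8,8,8,0,0,0,0,0,0],
  "xyz": [
    [-0.14,-0.66,1.2],
    [0,-0.66,1.2],
    [0,0,1.2],
    [0,-0.2,0.97],
    [0,-0.21,0.98],
    [0,0,0],
    [0,0,0],
    [0,0,0],
    [0,0,0],
    [0,0,0],
    [0,0,0],
    [0,0,0]
  ],
  "twist": [
    [0,0,0],
    [0,0,0],
    [0,0,0],
    [0,0,0],
    [0,0,0],
    [0,0,0],
    [0,0,0],
    [0,0,0],
    [0,0,0],
    [0,0,0],
    [0,0,0],
    [0,0,0]
  ]
}}

```text
time_s: 37.55
tool_pos: [669.3, -274.9, 130.0]
tool_rot: [-0.109, 0.711, -0.687, 0.106]
wrist_force: [-4.1, -0.2, 6.7]
gripper_width: 0.64
```

>>> {"method": "move_arm", "body": {
  "jaw": [0,0,0,0,0,0],
  "xyz": [
    [0,-0.47,-0.1],
    [0,-0.47,-0.1],
    [0,-0.47,-0.1],
    [0,-0.47,-0.1],
    [0,0,0],
    [0,0,0]
  ],
  "twist": [
    [0,0,0],
    [0,0,0],
    [0,0,0],
    [0,0,0],
    [0,0,0],
    [0,0,0]
  ]
}}

```text
time_s: 38.15
tool_pos: [684.9, -274.7, 139.0]
tool_rot: [-0.109, 0.711, -0.687, 0.106]
wrist_force: [-10.1, -0.2, 8.5]
gripper_width: 0.639
```

```bash
python3 - <<'E'
from tgt import *
easelplan(210,-46,0)
E
```

```text
target [ 684.70017829 -274.2604446   138.91782731]
turn [ 0.01  -0.001 -0.001] |0.010| rows 0.06418623711089969 shift cm after [-0.042  0.02   0.001] before [-0.042  0.02   0.001]
turn [-0.002 -0.015  3.141] |3.141| rows 20.939383038362674 shift cm after [ 0.042 -0.02   0.001] before [-0.042  0.02   0.001]
at [ 684.904 -274.67   138.986] q [ 0.379  0.488 -0.045  1.763 -0.155  0.612 -1.08 ] w 54.29939902457009 F [-10.085  -0.216   8.522] 38.15
up [ 0.    -0.978 -0.208] out [ 0.     0.208 -0.978] worldz [ 0.    -0.309 -0.951]
```

>>> {"method": "move_arm", "body": {
  "jaw": [0,0,0,0,0,0,0,0],
  "xyz": [
    [0,0.12,-0.6],
    [0,0.15,-0.7],
    [0,0.15,-0.7],
    [0,0.42,-1.96],
    [0,0.42,-1.96],
    [0,-0.7,-3],
    [0,-0.7,-3],
    [0,0,0]
  ],
  "twist": [
    [0,0,0],
    [0,0,0],
    [0,0,0],
    [0,0,0],
    [0,0,0],
    [0,0,0],
    [0,0,0],
    [0,0,0]
  ]
}}

```text
time_s: 38.95
tool_pos: [653.0, -275.9, 258.5]
tool_rot: [-0.111, 0.711, -0.686, 0.109]
wrist_force: [0.1, -1.1, -0.9]
gripper_width: 0.642
```

```bash
python3 -c "
from tgt import *
layplan(46,-48,200)"
```

```text
target [629.2462599  107.8720495  206.17481919]
turn [-0.522 -0.002  0.022] |0.522| rows 3.483092556740642 shift cm after [-38.401   0.731   5.501] before [-38.449   2.561   4.528]
turn [ 0.004 -0.805 -3.015] |3.120| rows 20.801656033121454 shift cm after [38.401 -0.731  5.501] before [-38.449   2.561   4.528]
at [ 652.963 -275.853  258.461] q [ 0.391  0.321 -0.033  1.731 -0.147  0.805 -1.088] w 54.587745218783255 F [ 0.128 -1.109 -0.875] 38.95
worldz [ 0.     0.208 -0.978]
```

>>> {"method": "move_arm", "body": {
  "jaw": [0,0,0,0,0,0,0,0,0,0,0,0,0,0,0,0],
  "xyz": [
    [-3.5,0.2,0],
    [-3.5,0.2,0],
    [-3.5,0.2,0],
    [-3.5,0.2,0],
    [-3.5,0.2,0],
    [-3.5,0.2,0],
    [-3.5,0.2,0],
    [-3.5,0.2,0],
    [-3.5,0.2,0],
    [-3.5,0.2,0],
    [-3.45,0.2,0],
    [0,0,0],
    [0,0,0],
    [0,0,0],
    [0,0,0],
    [0,0,0]
  ],
  "twist": [
    [0,0,0],
    [0,0,0],
    [0,0,0],
    [0,0,0],
    [0,0,0],
    [0,0,0],
    [0,0,0],
    [0,0,0],
    [0,0,0],
    [0,0,0],
    [0,0,0],
    [-0.131,0,0.006],
    [-0.131,0,0.006],
    [-0.131,0,0.005],
    [-0.131,0,0.005],
    [0,0,0]
  ]
}}

```text
time_s: 40.55
tool_pos: [618.0, 108.1, 243.3]
tool_rot: [0.08, 0.707, -0.698, -0.079]
wrist_force: [-0.5, -0.3, -3.1]
gripper_width: 0.634
```

```bash
python3 -c "
from tgt import *
layplan(46,-48,20)"
```

```text
target [629.2462599  107.8720495   26.17481919]
turn [ 0.016  0.    -0.001] |0.016| rows 0.10944563879107984 shift cm after [ 0.039 -5.617 21.007] before [ 0.043 -5.96  20.912]
turn [ 0.001 -0.026  3.14 ] |3.141| rows 20.93677607790412 shift cm after [-0.039  5.617 21.007] before [ 0.043 -5.96  20.912]
at [617.978 108.114 243.333] q [-0.148  0.473 -0.141  1.522  0.005  1.368 -1.841] w 53.85580100647115 F [-0.46  -0.252 -3.065] 40.55
worldz [ 0.     0.208 -0.978]
```

>>> {"method": "move_arm", "body": {
  "jaw": [0,0,0,0,0,0,0,0],
  "xyz": [
    [0,-0.8,3],
    [0,-0.8,3],
    [0,-0.8,3],
    [0,-0.8,3],
    [0,-0.8,3],
    [0,-0.8,3],
    [0,-0.8,3],
    [0,0,0]
  ],
  "twist": [
    [0.016,0,-0.001],
    [0,0,0],
    [0,0,0],
    [0,0,0],
    [0,0,0],
    [0,0,0],
    [0,0,0],
    [0,0,0]
  ]
}}

```text
time_s: 41.35
tool_pos: [626.7, 108.6, 25.5]
tool_rot: [0.073, 0.709, -0.698, -0.072]
wrist_force: [-0.7, -0.6, -1.1]
gripper_width: 0.638
```

```bash
python3 -c "
from tgt import *
layplan(46,-48,1)"
```

```text
target [629.2462599  107.8720495    7.17481919]
turn [-0.003 -0.     0.001] |0.003| rows 0.0225844149420476 shift cm after [ 0.072 -0.626  1.741] before [ 0.072 -0.621  1.743]
turn [ 0.    -0.005 -3.14 ] |3.140| rows 20.934361989121168 shift cm after [-0.072  0.626  1.741] before [ 0.072 -0.621  1.743]
at [626.733 108.557  25.507] q [-0.152  0.699 -0.136  1.661  0.044  0.987 -1.849] w 54.249802245768336 F [-0.667 -0.575 -1.058] 41.35
worldz [ 0.     0.208 -0.978]
```

>>> {"method": "move_arm", "body": {
  "jaw": [0,0,0,0,0,0,0],
  "xyz": [
    [0.07,-0.2,0.6],
    [0,-0.2,0.6],
    [0,-0.08,0.3],
    [0,-0.03,0.15],
    [0,-0.03,0.15],
    [0,-0.02,0.1],
    [0,0,0]
  ],
  "twist": [
    [0,0,0],
    [0,0,0],
    [0,0,0],
    [0,0,0],
    [0,0,0],
    [0,0,0],
    [0,0,0]
  ]
}}

```text
time_s: 42.05
tool_pos: [631.0, 108.3, 9.2]
tool_rot: [0.072, 0.709, -0.698, -0.071]
wrist_force: [-0.8, -0.3, -1.3]
gripper_width: 0.641
```

>>> {"method": "move_arm", "body": {
  "jaw": [0,0,0,0],
  "xyz": [
    [0,-0.02,0.12],
    [0,-0.02,0.12],
    [0,0,0],
    [0,0,0]
  ],
  "twist": [
    [0,0,0],
    [0,0,0],
    [0,0,0],
    [0,0,0]
  ]
}}

```text
time_s: 42.45
tool_pos: [630.9, 108.3, 6.8]
tool_rot: [0.072, 0.709, -0.698, -0.071]
wrist_force: [-0.8, -0.6, -0.3]
gripper_width: 0.639
```

>>> {"method": "move_arm", "body": {
  "jaw": [0,0,6.8,6.8,6.8,6.8,6.8,6.8,6.8,6.8,6.8,6.8,6.8],
  "xyz": [
    [0,-0.01,0.07],
    [0,0,0],
    [0,0,0],
    [0,0,0],
    [0,0,0],
    [0,0.2,-1],
    [0,0.6,-2.9],
    [0,0.8,-3.9],
    [0,0.8,-3.9],
    [0,0.8,-3.9],
    [0,0.8,-3.9],
    [0,0.8,-3.9],
    [0,0,0]
  ],
  "twist": [
    [0,0,0],
    [0,0,0],
    [0,0,0],
    [0,0,0],
    [0,0,0],
    [0,0,0],
    [0,0,0],
    [0,0,0],
    [0,0,0],
    [0,0,0],
    [0,0,0],
    [0,0,0],
    [0,0,0]
  ]
}}

```text
time_s: 43.75
tool_pos: [632.9, 108.6, 251.5]
tool_rot: [0.068, 0.709, -0.699, -0.069]
wrist_force: [-0.4, 0.4, -0.2]
gripper_width: 0.8
```

```bash
cat > knob.py <<'E'
from tgt import *
k2=lambda p:unc([p],(185,200),4)[0]; ks=lambda p:unc([p],(310,120),4)[0]
ct,res=tri(k2((85,376)),ks((141,73))-[0.75,2.3])
a=np.radians(20); ps=T[2]; c,s=np.cos(ps),np.sin(ps)
PULL=np.array([-np.sin(a)*c,-np.sin(a)*s,np.cos(a)])
KM=tool(z=-PULL,x=(s,-c,0)); MID=ct-12.5*PULL
def kplan(off,depth=14): print("mid",MID,"res",res); plan(MID-PULL*depth+PULL*off,KM); print("out",KM.T@PULL)
E
python3 -c "
from knob import *
kplan(90)"
```

```text
mid [502.34984101 313.01296815 112.42162478] res 3.4899929129055423
turn [0.543 0.003 0.   ] |0.543| rows 3.6177244818572283 shift cm after [-20.617  16.766   1.103] before [-20.61   13.763   9.654]
turn [-0.004  0.842 -3.026] |3.141| rows 20.940745574800616 shift cm after [ 20.617 -16.766   1.103] before [-20.61   13.763   9.654]
at [632.872 108.568 251.546] q [-0.148  0.472 -0.139  1.501  0.011  1.359 -1.838] w 67.97890279559834 F [-0.385  0.362 -0.194] 43.75
out [-0. -0. -1.]
```

>>> {"method": "move_arm", "body": {
  "jaw": [7,7,7,7,7,7,7,7,7,7,7,7],
  "xyz": [
    [-2.94,1.97,0.3],
    [-2.94,1.97,0.3],
    [-2.94,1.97,0.3],
    [-2.94,1.97,0.3],
    [-2.94,1.97,0.3],
    [-2.94,1.97,0.3],
    [-2.94,1.97,0.3],
    [0,0,0],
    [0,0,0],
    [0,0,0],
    [0,0,0],
    [0,0,0]
  ],
  "twist": [
    [0,0,0],
    [0,0,0],
    [0,0,0],
    [0,0,0],
    [0,0,0],
    [0,0,0],
    [0,0,0],
    [0.136,0,0],
    [0.136,0,0],
    [0.136,0,0],
    [0.136,0,0],
    [0,0,0]
  ]
}}

```text
time_s: 44.95
tool_pos: [485.6, 312.1, 252.3]
tool_rot: [-0.123, 0.703, -0.69, 0.121]
wrist_force: [-1.5, -0.6, -0.7]
gripper_width: 0.819
```

```bash
python3 -c "
from knob import *
kplan(90)
t=vision.grab_frame('top')[:,:,::-1]; s=vision.grab_frame('scene')[:,:,::-1]
cv2.imwrite('pics/t7.png',t); cv2.imwrite('pics/s7.png',s)
z=lambda i,f:cv2.resize(i,None,fx=f,fy=f,interpolation=cv2.INTER_CUBIC)
A=z(t[200:325,185:385],4)[:300*2,:]; 
B=z(s[120:320,225:425],2)[:,:400]
A=z(t[200:320,185:385],2.0)
out=np.zeros((600,800,3),np.uint8); out[:240,:400]=A; out[:400,400:800]=B
K=z(s[120:170,320:370],4); out[250:450,:200]=K; K2=z(t[270:320,185:235],4); out[250:450,200:400]=K2
cv2.imwrite('pics/m7.png',out)
"
```

```text
mid [502.34984101 313.01296815 112.42162478] res 3.4899929129055423
turn [0.003 0.002 0.004] |0.006| rows 0.037626572952535665 shift cm after [-0.07   3.209  6.112] before [-0.072  3.19   6.122]
turn [-0.003  0.005 -3.137] |3.137| rows 20.914790537487892 shift cm after [ 0.07  -3.209  6.112] before [-0.072  3.19   6.122]
at [485.615 312.085 252.25 ] q [-0.61   0.122 -0.237  2.011  0.392  0.809 -2.638] w 69.57827087904553 F [-1.511 -0.576 -0.722] 44.95
out [-0. -0. -1.]
```

View pics/m7.png

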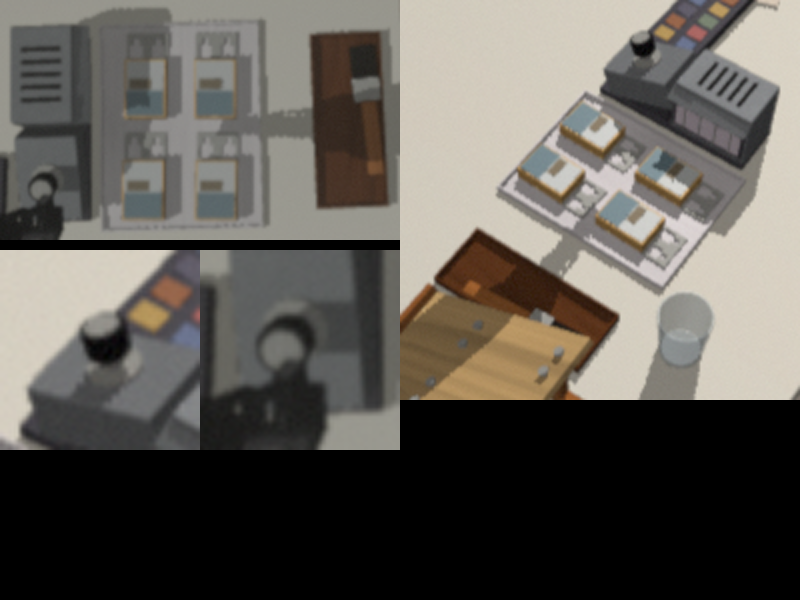

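```bash
python3 -c "
from knob import *
for z in (112,124): print(back('top',(205.8,294.4),z))
print('scene@124',back('scene',(345.3,138.6-2.5),124))
B=Z['B']; 
for u in ((185+363/2,200+45/2),(185+368/2,200+109/2),(185+375/2,200+174/2)):
    p=back('top',u,12); print('brush',place((0,0,-B[2]),p-[B[0],B[1],0]))
"
```

```text
[497.48886503 317.31031187 112.        ]
[497.42768306 314.3973385  124.        ]
scene@124 [500.68657842 312.06664903 124.        ]
brush [[ 98.230918   -24.29789517  12.        ]]
brush [[ 11.20613776 -27.55174     12.        ]]
brush [[-76.1230031  -33.37803587  12.        ]]
```

All four panels lie flat in the tray (top crop at about (145,90), (215,90), (145,190), (215,190)). The brush is inside the brush tray at about 10, -28 mm, so it was knocked aside but stays within limits. Joint 7 is near its limit, so I'll turn about the tool axis first; the knob is round.

>>> {"method": "move_arm", "body": {
  "jaw": [7,7,7,7,7,7],
  "xyz": [
    [0,0,0],
    [0,0,0],
    [0,0,0],
    [0,0,0],
    [0,0,0],
    [0,0,0]
  ],
  "twist": [
    [0,0,-0.149],
    [0,0,-0.149],
    [0,0,-0.149],
    [0,0,-0.149],
    [0,0,-0.149],
    [0,0,0]
  ]
}}

```text
time_s: 45.65
tool_pos: [489.6, 311.5, 252.3]
tool_rot: [-0.069, 0.906, -0.389, 0.155]
wrist_force: [-0.4, 0.3, -0.1]
gripper_width: 0.819
```

```bash
python3 -c "
from knob import *
KM=KM@R.from_rotvec([0,0,-.745]).as_matrix()
plan(MID-PULL*14+PULL*70,KM)"
```

```text
turn [0.006 0.007 0.002] |0.009| rows 0.060242149101094544 shift cm after [-2.527  2.541  7.981] before [-2.48   2.489  8.012]
turn [-0.01   0.009 -3.14 ] |3.140| rows 20.931843368355484 shift cm after [ 2.527 -2.541  7.981] before [-2.48   2.489  8.012]
at [489.572 311.493 252.289] q [-0.546  0.133 -0.298  1.999  0.397  0.818 -1.892] w 69.61872417524874 F [-0.393  0.337 -0.147] 45.65
```

>>> {"method": "move_arm", "body": {
  "jaw": [7,7,7,7,7,7,7],
  "xyz": [
    [-0.84,0.85,2],
    [-0.84,0.85,3],
    [-0.84,0.84,3],
    [0,0,0],
    [0,0,2],
    [0,0,1.5],
    [0,0,0]
  ],
  "twist": [
    [0.006,0.007,0],
    [0,0,0],
    [0,0,0],
    [0,0,0],
    [0,0,0],
    [0,0,0],
    [0,0,0]
  ]
}}

```text
time_s: 46.35
tool_pos: [494.9, 312.6, 131.2]
tool_rot: [-0.07, 0.904, -0.39, 0.159]
wrist_force: [0.4, -1.2, 0.6]
gripper_width: 0.82
```

```bash
python3 -c "
from knob import *
KM=KM@R.from_rotvec([0,0,-.745]).as_matrix()
plan(MID-PULL*14,KM)
t=vision.grab_frame('top')[:,:,::-1]; s=vision.grab_frame('scene')[:,:,::-1]
z=lambda i:cv2.resize(i,None,fx=5,fy=5,interpolation=cv2.INTER_CUBIC)
cv2.imwrite('pics/k8.png',np.hstack([z(s[100:180,305:385]),z(t[255:335,170:250])]))"
```

```text
turn [ 0.001 -0.002 -0.002] |0.003| rows 0.017155694064233774 shift cm after [ 0.019 -0.066  3.418] before [ 0.014 -0.068  3.418]
turn [-0.003 -0.001  3.14 ] |3.140| rows 20.931227380702563 shift cm after [-0.019  0.066  3.418] before [ 0.014 -0.068  3.418]
at [494.877 312.61  131.176] q [-0.604  0.295 -0.249  2.111  0.615  0.589 -2.14 ] w 69.7062173185316 F [ 0.39  -1.186  0.596] 46.35
```

View pics/k8.png

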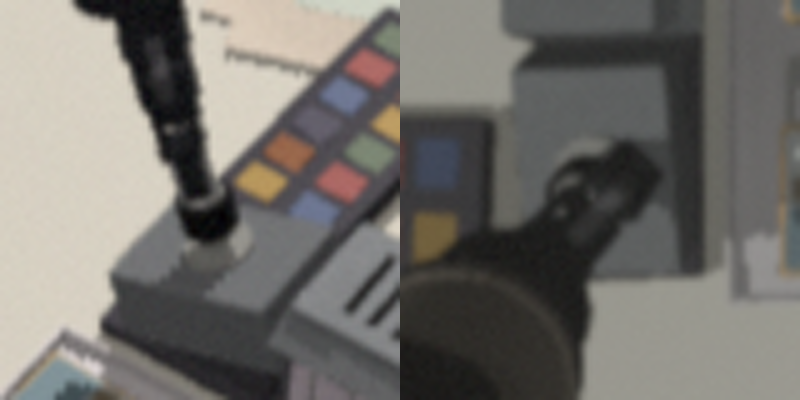

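The fingers stand aligned over the knob (scene crop (205,205)). Going down to grip it.

>>> {"method": "move_arm", "body": {
  "jaw": [7,7,7,7,7],
  "xyz": [
    [0,-0.07,0.9],
    [0,0,0.9],
    [0,0,0.9],
    [0,0,0.7],
    [0,0,0]
  ],
  "twist": [
    [0,0,0],
    [0,0,0],
    [0,0,0],
    [0,0,0],
    [0,0,0]
  ]
}}

```text
time_s: 46.95
tool_pos: [506.3, 313.5, 98.9]
tool_rot: [-0.07, 0.905, -0.389, 0.159]
wrist_force: [-0.0, -0.1, -0.8]
gripper_width: 0.819
```

>>> {"method": "move_arm", "body": {
  "jaw": [0,0,0,0,0,0,0],
  "xyz": [
    [0,0,0],
    [0,0,0],
    [0,0,0],
    [0,0,0],
    [0,0,0],
    [0,0,0],
    [0,0,0]
  ],
  "twist": [
    [0,0,0],
    [0,0,0],
    [0,0,0],
    [0,0,0],
    [0,0,0],
    [0,0,0],
    [0,0,0]
  ]
}}

```text
time_s: 47.65
tool_pos: [503.8, 317.8, 100.5]
tool_rot: [-0.073, 0.906, -0.387, 0.158]
wrist_force: [-20.4, 12.2, 5.8]
gripper_width: 0.366
```

```bash
python3 -c "
from knob import *
st=robot.get_state();M=q2R(st['tool_rot'])
print(M.T@np.array([-2.5,4.3,1.6]),M.T@st['wrist_force'],M.T@PULL,st['gripper_width'])"
```

```text
[-4.37185462 -1.68140619 -2.31511564] [-20.80177307   3.87779212 -12.26972101] [-0.00376461 -0.00433985 -0.9999835 ] 0.366395151376177
```

>>> {"method": "move_arm", "body": {
  "jaw": [0,0,0,0,0,0],
  "xyz": [
    [-0.42,0,0],
    [0,0,-0.5],
    [0,0,-0.5],
    [0,0,-0.5],
    [0,0,-0.3],
    [0,0,0]
  ],
  "twist": [
    [0,0,0],
    [0,0,0],
    [0,0,0],
    [0,0,0],
    [0,0,0],
    [0,0,0]
  ]
}}

```text
time_s: 48.25
tool_pos: [497.6, 317.7, 115.8]
tool_rot: [-0.072, 0.905, -0.388, 0.159]
wrist_force: [12.7, 10.1, -24.0]
gripper_width: 0.361
```

```bash
python3 -c "
from knob import *
st=robot.get_state();M=q2R(st['tool_rot'])
print(PULL@(st['tool_pos']-[503.8,317.8,100.5]),M.T@st['wrist_force'],st['gripper_width'])"
```

```text
16.469421798466126 [-4.68177949 -9.52604055 27.01973737] 0.3611437090901942
```

>>> {"method": "move_arm", "body": {
  "jaw": [0,0,7,7,7,7,7,7,7,7],
  "xyz": [
    [0,0,0],
    [0,0,0],
    [0,0,0],
    [0,0,0],
    [0,0,0],
    [0,0,0],
    [0,0,0],
    [0,0,0],
    [0,0,0],
    [0,0,0]
  ],
  "twist": [
    [0,0,0],
    [0,0,0],
    [0,0,0],
    [0,0,0],
    [0,0,0],
    [0,0,0],
    [0,0,0],
    [0,0,0],
    [0,0,0],
    [0,0,0]
  ]
}}

```text
time_s: 49.25
tool_pos: [497.6, 316.8, 116.2]
tool_rot: [-0.071, 0.905, -0.389, 0.159]
wrist_force: [-0.7, 0.7, 0.1]
gripper_width: 0.82
```

>>> {"method": "move_arm", "body": {
  "jaw": [7,7,7,7,7,7,7,7,7,7],
  "xyz": [
    [0,0,-0.5],
    [0,0,-1.5],
    [0,0,-3],
    [0,0,-3],
    [0,0,-3],
    [0,0,-3],
    [0,0,0],
    [0,0,0],
    [0,0,0],
    [0,0,0]
  ],
  "twist": [
    [0,0,0],
    [0,0,0],
    [0,0,0],
    [0,0,0],
    [0,0,0],
    [0,0,0],
    [0,0,0],
    [0,0,0],
    [0,0,0],
    [0,0,0]
  ]
}}

```text
time_s: 50.25
tool_pos: [449.2, 315.8, 246.8]
tool_rot: [-0.07, 0.905, -0.389, 0.159]
wrist_force: [0.0, -0.9, -0.5]
gripper_width: 0.818
```

```bash
python3 -c "
from h import *
st=robot.get_state(); print(st['tool_pos'],st['wrist_force'],st['time_s'])
for n,b in (('top',(slice(200,325),slice(185,385))),('scene',(slice(120,360),slice(210,425)))):
    a=cv2.imread('pics/'+n[0]+'7.png'); f=vision.grab_frame(n)[:,:,::-1]; cv2.imwrite('pics/f'+n+'.png',f)
    d=cv2.absdiff(cv2.GaussianBlur(a,(3,3),0),cv2.GaussianBlur(f,(3,3),0)).max(2)>30
    k,_,st2,_=cv2.connectedComponentsWithStats(d.astype(np.uint8)); print(n,[tuple(r) for r in st2[1:] if r[4]>8])
s0=cv2.imread('pics/s7.png')[128:158,335:358].astype(np.float32)
print(cv2.phaseCorrelate(cv2.cvtColor(s0,6),cv2.cvtColor(f[128:158,335:358].astype(np.float32),6)))"
```

```text
[449.2345903  315.77535092 246.7714365 ] [ 0.02435216 -0.89492288 -0.53935406] 50.25
top [(np.int32(381), np.int32(242), np.int32(79), np.int32(24), np.int32(833)), (np.int32(362), np.int32(245), np.int32(12), np.int32(5), np.int32(36)), (np.int32(365), np.int32(251), np.int32(6), np.int32(6), np.int32(31)), (np.int32(479), np.int32(250), np.int32(55), np.int32(25), np.int32(571)), (np.int32(319), np.int32(254), np.int32(22), np.int32(10), np.int32(110)), (np.int32(295), np.int32(258), np.int32(20), np.int32(9), np.int32(126)), (np.int32(320), np.int32(269), np.int32(23), np.int32(28), np.int32(381)), (np.int32(540), np.int32(270), np.int32(17), np.int32(5), np.int32(46)), (np.int32(569), np.int32(275), np.int32(71), np.int32(27), np.int32(368)), (np.int32(536), np.int32(277), np.int32(29), np.int32(8), np.int32(146)), (np.int32(384), np.int32(278), np.int32(16), np.int32(15), np.int32(84)), (np.int32(368), np.int32(281), np.int32(7), np.int32(6), np.int32(32)), (np.int32(284), np.int32(287), np.int32(19), np.int32(13), np.int32(122)), (np.int32(312), np.int32(288), np.int32(4), np.i
[... 2572 characters left out ...]
nt32(16), np.int32(36), np.int32(79)), (np.int32(107), np.int32(273), np.int32(13), np.int32(32), np.int32(61)), (np.int32(79), np.int32(299), np.int32(126), np.int32(87), np.int32(1337)), (np.int32(23), np.int32(303), np.int32(30), np.int32(66), np.int32(267)), (np.int32(64), np.int32(303), np.int32(40), np.int32(95), np.int32(457)), (np.int32(151), np.int32(362), np.int32(60), np.int32(43), np.int32(841)), (np.int32(114), np.int32(391), np.int32(38), np.int32(34), np.int32(279)), (np.int32(125), np.int32(412), np.int32(16), np.int32(17), np.int32(78)), (np.int32(39), np.int32(428), np.int32(79), np.int32(52), np.int32(691))]
((-0.09022056773334164, 0.04619209831705007), 1.0047730012072458)
```

```bash
python3 -c "
from h import *
B=np.load('fit.npz')['B']
for f in ('t7','ftop'):
    a=cv2.imread(f'pics/{f}.png'); h=cv2.cvtColor(a,cv2.COLOR_BGR2HSV)
    r=np.zeros(h.shape[:2],bool); r[205:305,340:382]=1
    for nm,m in (('ferrule',(h[...,1]<60)&(h[...,2]>70)),('handle',(h[...,1]>150)&(h[...,2]>95)),('bristle',h[...,2]<38)):
        k,l,s,c=cv2.connectedComponentsWithStats((m&r).astype(np.uint8))
        for i in range(1,k):
            if s[i,4]>15: print(f,nm,s[i,4],place((0,0,-B[2]),back('top',c[i],12)-[B[0],B[1],0]).round(1))
# tray region: compare panels by template (blue mask centroids)
    m=(h[...,0]>90)&(h[...,0]<115)&(h[...,1]>50)&(h[...,2]>60); m[:205]=0;m[315:]=0;m[:,:235]=0;m[:,318:]=0
    k,l,s,c=cv2.connectedComponentsWithStats(m.astype(np.uint8)); print(f,[(c[i].round(1).tolist(),int(s[i,4])) for i in range(1,k) if s[i,4]>20])
"
```

```text
t7 ferrule 1340 [[ 46.2 -17.2  12. ]]
t7 bristle 30 [[ 66.6 -22.2  12. ]]
t7 []
ftop ferrule 1341 [[ 46.1 -17.4  12. ]]
ftop bristle 69 [[ 73.8 -23.7  12. ]]
ftop []
```

```bash
python3 -c "
from h import *
for n in('t','s'):
    a=cv2.imread(f'pics/{n}7.png'); b=cv2.imread('pics/ftop.png' if n=='t' else 'pics/fscene.png')
    L={'brush':(358,220,22,72)} if n=='t' else {}
    for nm,(x,y,w,h) in L.items():
        r=cv2.matchTemplate(b[y-10:y+h+10,x-10:x+w+10],a[y:y+h,x:x+w],cv2.TM_CCOEFF_NORMED); print(nm,cv2.minMaxLoc(r)[1::2])
    for nm,(x,y,w,h) in ({'p0':(243,277,30,35),'p1':(280,277,30,35),'p2':(243,225,30,37),'p3':(280,225,30,37)} if n=='t' else {'p':(282,165,90,95),'btray':(290,235,30,70),'knob':(335,128,23,30)}).items():
        r=cv2.matchTemplate(b[y-8:y+h+8,x-8:x+w+8],a[y:y+h,x:x+w],cv2.TM_CCOEFF_NORMED); print(nm,cv2.minMaxLoc(r)[1::2])
"
```

```text
brush (0.9157240986824036, (10, 10))
p0 (0.9984482526779175, (8, 8))
p1 (0.7932174205780029, (8, 8))
p2 (0.9980165362358093, (8, 8))
p3 (0.9231286644935608, (8, 8))
p (0.9113811254501343, (8, 8))
btray (0.8903083801269531, (8, 8))
knob (0.9993390440940857, (8, 8))
```

Against the picture taken just before the knob was gripped, panels, brush and knob show no shift. The arm is clear, so I'm handing in.

```bash
python3 -c "
from cell import robot
print(robot.close_job(), robot.get_state()['time_s'])"
```

```text
the job is handed in; nothing more can be done
the job is handed in; nothing more can be done
```

The job is done and handed in, about 50 s into the 210 s allowed. The hand-in gave no verdict.

- **Brush:** I moved it from the curing tray to the brush tray. At the picture taken just before the knob pull it lay about 28 mm off the tray's centre line, probably from the announced knock. That is inside the 42 mm limit, so I left it there.
- **Panels:** All four were there. Each was slid about 17 to 18 mm up its hanger, lifted off and laid flat, face up, in two rows of two in the curing tray. The picture before the knob pull shows all four lying flat.
- **Lamp knob:** I gripped the knob and the gripper rose 16.5 mm, ending with about 27 N on the wrist, so I take it that the knob reached its stop. I held it briefly, opened the fingers and withdrew.

**Last checks:** I compared pictures from before and after the knob pull. Panels, brush and knob showed no shift, and the knob matched its home position at 0.999. Some matches were weaker, the lowest 0.79 on one panel; I put this down to the arm's shadow having moved. At the end the wrist force was about 1 N or less, with the arm clear.

**Disagreements:**
- The scene camera's calibration was about 2 pixels off the top camera's, so I relied on the top view.
- The knob grip was first about 5 mm off-centre, giving roughly 24 N sideways. I eased most of that off before pulling.
- The first panel was gripped about 5 mm shallow because joint 6 was close to its limit, so I used a smaller tilt for the other three.

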